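# Free the torch from its leaning charger and stand it on the mat

## Task

Take the torch out of its leaning charging dock: pinch its two side buttons all the way in together, firmly but without crushing them, to free the catch, keep them pinched and draw it straight out along its lean. Then stand it upright on its foot, lens up, wholly on the round cork mat and let go, leaving everything else on the sill where it is.

Things in the scene. Friction and masses are not known exactly. Their poses are not given: they have to be found in the camera images.
- torch: Black torch, 125 mm long, 0.15 to 0.31 kg. Origin: centre of its flat foot; z runs from foot to lens, y to its left button. Lower 62 mm: square foot 40 (x) by 44 (y) mm; then a 40 mm round barrel; 43 mm steel head ring from 114 to 125 mm. It starts locked in the dock's socket, leaning 30 to 34 degrees from vertical, lens end towards the dock's front (robot side).
- pinch (a point): Point on the torch's axis midway between the two buttons, 95 mm from the foot, 30 mm below the lens end. Frame parallel to the torch's. Pinch here across the torch's y, fingers running along its length: 64 mm over the buttons at rest, 48 mm with both fully in.
- button_l_face (a point): Centre of the outer face of the rubber button on the torch's +y side: 26 by 26 mm, 32 mm from the torch's axis when out, 24 mm when fully in. It slides straight in (along the torch's y). Frame parallel to the torch's.
- button_r_face (a point): The same for the button on the torch's -y side.
- catch (a point): Point on the torch's axis level with the catch teeth, 25.5 mm from the foot. Each button carries a steel tooth here, 6 mm proud of the foot's side, hooked under a lip 27 mm above the socket floor; it clears when its button is in 4.8 mm (6 if the torch is pushed to that side). Both must be in at once: if either stays short, pulling just meets the lip.
- button_l (a joint): Travel of the +y button in m: 0 out, 0.008 fully in. Stiff spring: 5.6 N to start, 12 N fully in, so a light grip stops short of freeing the catch; 15 to 25 N of grip bottoms both. More than 45 N on a button cracks it.
- button_r (a joint): The same for the -y button.
- dock: Fixed white charging dock, base plate 165 by 290 mm, 12 mm thick. Origin on the sill under the socket; x points away from its front (robot side), yaw varies.
- socket (a point): Centre of the socket's floor, 70 mm above the sill, where the torch's foot rests at the start. Frame parallel to the dock's (not leaning). The socket is 42.4 by 46.4 mm inside, 45 mm deep, in a block 80 by 110 mm outside; its axis leans 30 degrees: (-0.5, 0, 0.866) in the dock's frame.
- rail (a point): Middle of a steel rail, 14 mm thick, 250 mm long along the dock's y, 292 mm above the sill and 140 mm above the buttons, on two legs that stand 75 mm behind the dock's origin at y = 125 and -125 mm. It bars a straight-down approach to the buttons: come from the front along the torch's lean. Frame parallel to the dock's.
- mat: Round cork mat lying fixed on the sill, 116 mm diameter, 6 mm thick, origin at the centre of its underside; it is on the left or right of the dock.
- case: Bystander: black hard glasses case, 160 by 62 by 42 mm, on the other side of the dock. Origin under its centre, z up.
- mug: Bystander: blue enamel mug with pens, 80 mm diameter, 155 mm tall over the pens, behind on the left. Origin under its centre.
- phone_stand: Bystander: orange phone stand, 80 by 75 by 100 mm, behind on the right. Origin under its centre.
- spring_clip: Bystander: grey plastic spring clip, 75 by 32 mm, 30 mm high, in front on the left. Origin under its centre.
- key_peg: Bystander: wooden peg on a 72 mm round foot with a key ring, 95 mm tall, in front on the right. Origin under its centre.
Things that resemble listed ones, but are neither listed nor needed, are in the scene too. What is shaped like the torch but orange or turquoise is not meant.

How it is judged (in metres and radians):
On the way, in this order (a step that is already met when the one before it is completed fails the run):
1. both buttons are pinched in together between the fingers while the torch still sits in its socket (value of joint each of button_l, button_r above 0.0045 m and contact force between the fingers and button_l above 1 N and contact force between the fingers and button_r above 1 N and distance between torch and socket below 0.01 m), for 0.1 s.
2. the torch is drawn right out of the dock, held off everything (distance between torch and socket above 0.05 m and height (world z) of torch above 0.03 m and contact force between torch and dock below 0.1 N), for 0.1 s.
At the end, for the whole second after the job is handed in: The torch stands upright on its foot (within 3.4 degrees, lens up), its foot wholly on the cork mat (centre within 32 mm of the mat's centre), at rest, both buttons sprung out again and let go (horizontal distance between torch and mat below 0.032 m and height (world z) of torch between 0.003 and 0.01 m and angle between torch's own z axis and vertical below 0.06 rad and z of torch in the frame of mat above 0.003 m and linear speed of torch below 0.01 m/s and angular speed of torch below 0.1 rad/s and value of joint each of button_l, button_r below 0.001 m); the robot touches nothing.
It fails at once if a bystander is pushed more than 20 mm from its place (distance of any of case, mug, phone_stand, spring_clip, key_peg from where it was at the start of the episode above 0.02 m).
It fails at once if the torch is dropped or thrown (linear speed of torch above 0.7 m/s and contact force between the fingers and torch below 0.1 N).
It fails at once if a button is crushed (over 45 N on it) (contact force between the fingers and button_l above 45 N or contact force between the fingers and button_r above 45 N).
It also fails if it takes over 51 s, if anything falls off the work surface, if the arm or the gripper's body presses on something with over 40 N, if the wrist force passes 120 N, or if a joint passes its speed limit or range.

## Robot

A 6-joint arm with a two-finger parallel gripper is mounted at the origin on the work surface. World frame = base frame: x ahead of the robot, y to its left, z up, the work surface at z = 0. Lengths are in mm, angles in rad, forces in N, time in s.
With the tool pointing down it reaches from about 350 to 975 mm from the base axis. Payload 7.1 kg.
Tool frame: the origin (TCP) lies on the centre line of the jaws, within the pads' length; the fingertips stand 25 mm ahead of it and the grasp point (between the pads) lies 6 mm ahead of it (ctrl.nose_length is the distance from the TCP to the fingertips, in mm); x points along the fingers, y is the direction in which the jaws open and shut, and the axes are right-handed (so a half turn about x gives the same grasp; the last joint's range is limited). The gripper opens to 88 mm and grips with 3 to 60 N. Pads are 20 mm wide; open, the fingers measure 115 mm over their backs; the gripper's body (75 mm by 178 mm) begins 61 mm behind the grasp point.
Start: joints at [1.083, 0.423, 1.63, -0, 1.089, -0.019], TCP at [282.353, 557.568, 247.675] pointing down, gripper open.
Joint ranges: [-3, 3], [-0.9, 2.11], [0.09, 2.58], [-1.31, 4.45], [0.11, 2.69], [-2.54, 2.54]. Speed limits (rad/s): [2.39, 2.39, 3.01, 3.14, 3.14, 3.14].

## Interface

Orientations are given as a rotation vector (axis times angle).
In Python, from workcell import ctrl gives the robot as it stands.
- The arm moves only by the tool arm_command, never from a script. Its argument "deltas" is a list of rows, each a list of 4 numbers: the shift along the tool's x, y, z in m, then the turn about the tool's x in rad. In form: [[tx, ty, tz, yaw], ...]. A call has 1 to 10 rows; each row shifts and turns the pose as measured when the row begins, along the tool's axes as they then stand; what a row does not reach is not made up. A row lasts 1/10 s, in which the tool goes at most 50 mm and 8.59 degrees, less where a joint would pass 70% of its speed; a pose out of reach is approached as far as the arm can. A call is refused whole if a number of a shift passes 0.05 or a number of a turn 0.15, either way. A call with a gripper value outside its range is refused whole. "hand" is the finger opening in m, from 0 to 0.0878, set as the call begins (left out, the last holds). The fingers move at their own pace and stop on an object; the grip force is fixed at half the most. Time passes only in rows, so rows that do not move let the fingers close. It gives the time, the measured TCP pose, the force and the opening at its end, in the units of the state.
- ctrl.get_obs(): the state, without advancing time (a new reading comes with each control period).
- ctrl.get_image(name): name is "scene" or "top" or "wrist"; returns the picture (400x640x3 uint8, red, green, blue); there is no depth.
- ctrl.get_calibration(name): a dict with "fx", "fy", "cx", "cy" (pixels), "R" (3x3) and "t" (3): a world point X has camera coordinates R X + t. Camera axes: x right, y down, z forward; pixel columns grow to the right and rows downward; lengths in mm; the calibration is good to about 2 mm. The wrist camera is an equidistant fisheye: a pixel r from the principal point sees the ray r / f radians off the axis. A picture is of the moment at which its call begins: read the wrist's pose just before it. get_calibration takes no time and is no camera call; for the wrist camera it gives the pose at the moment of the call.
- ctrl.close_job(): hands the job in, once; it reports no verdict.
The state is a dict: "t": time; "qpos": joint angles; "qvel": joint speeds; "joint_torque": joint torques, N m; "ee_pos": TCP position; "orientation": TCP orientation; "ft_force": force on the tool from outside, world axes, zero at the start; "moment": the same for the moment, N m; "width": finger opening in mm.
Only numpy, scipy, OpenCV 4.12 (cv2) and the standard library are available. Lean on these libraries where they do the work, as an engineer would, in place of code of your own. Each camera call takes 0.05 s, during which the arm holds its last target.

## Working session

There is one attempt and no reset: what is moved stays moved. The work goes in short steps, Python scripts to look and compute and a tool call to move; the robot and the scene stay as the last step left them, time stands still between calls to the robot, and variables do not carry over. Pictures are saved under pics/ and viewed, and the job is handed in when it is done.

Besides the shell and the picture viewer there is one more tool, called after "Request:" as name([rows], argument=value, ...), one row to a line, values as JSON. arm_command: Moves the arm, as the interface text tells. Its arguments: {"type":"object","properties":{"deltas":{"type":"array","items":{"type":"array","items":{"type":"number"}}},"hand":{"type":"number"}},"required":["deltas"]}

```bash
ls; mkdir -p pics
python3 - <<'E'
from workcell import ctrl
import cv2
for n in ("scene","top","wrist"):
    c=ctrl.get_calibration(n); print(n,c)
    cv2.imwrite(f"pics/a_{n}.png",ctrl.get_image(n)[:,:,::-1])
print(ctrl.get_obs()); print(ctrl.nose_length)
E
```

```text
pics
scene {'fx': 446.9999643978888, 'fy': 446.9999643978888, 'cx': 326.19760224367815, 'cy': 198.72297828703864, 'R': array([[ 0.25928424,  0.96568098, -0.01522892],
       [ 0.52893321, -0.15517588, -0.8343561 ],
       [-0.80808498,  0.20828031, -0.5510154 ]]), 't': array([-130.8438117 , -120.49502544, 1682.85929244])}
top {'fx': 448.28947744560656, 'fy': 448.28947744560656, 'cx': 321.842601508549, 'cy': 197.69347977394625, 'R': array([[-0.02176999, -0.99965806, -0.01448576],
       [-0.9922878 ,  0.02337346, -0.12173169],
       [ 0.12202865,  0.01172394, -0.99245733]]), 't': array([  14.06921117,  537.92347562, 1176.68427889])}
wrist {'fx': 309.70691628693146, 'fy': 309.70691628693146, 'cx': 323.211378547214, 'cy': 205.62033919812683, 'R': array([[ 0.45199278,  0.89201854, -0.00233411],
       [ 0.86297234, -0.43660951,  0.25426536],
       [ 0.22579032, -0.11694038, -0.96713167]]), 't': array([-624.02780466,  -32.22258131,  390.95715129])}
{'t': 0.15, 'qpos': array([ 1.08300939e+00,  4.23670843e-01,  1.63047411e+00,  4.26597516e-05,
        1.08860372e+00, -1.89853869e-02]), 'qvel': array([-1.85772157e-04, -1.01674107e-03, -2.23503770e-03, -1.59712717e-05,
       -2.09384855e-04, -7.43149136e-04]), 'joint_torque': array([ 2.71037979e-04, -5.44981992e+01, -2.73919362e+01,  6.44160435e-02,
        2.04761373e-02, -1.14153165e-04]), 'ee_pos': array([282.16428627, 557.2485865 , 247.09264437]), 'orientation': array([ 0.36673823,  1.53968582, -0.36849447]), 'ft_force': array([ 1.03617436,  0.11107618, -0.24322582]), 'moment': array([ 0.04600591, -0.00122597, -0.03115964]), 'width': 87.98339331949451}
25.0
```

View pics/a_scene.png

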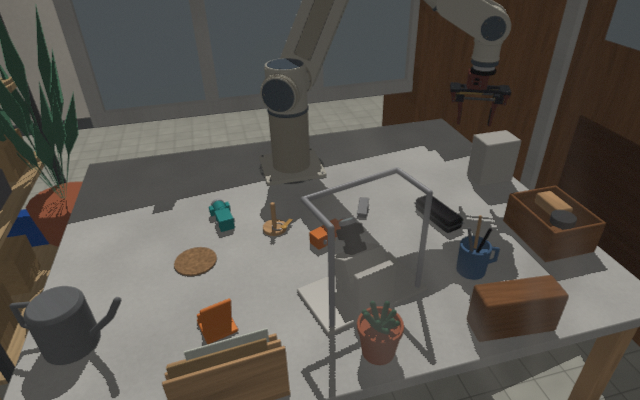

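View pics/a_top.png

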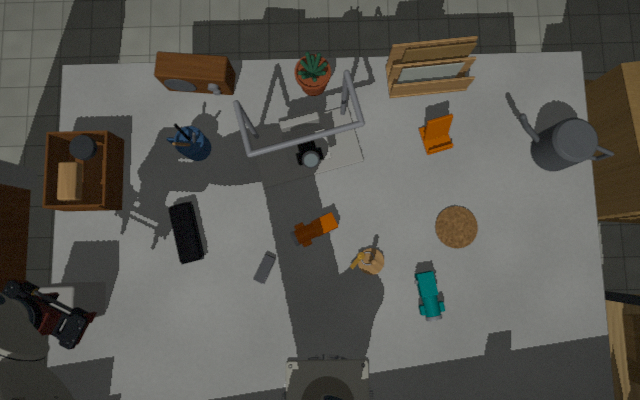

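View pics/a_wrist.png

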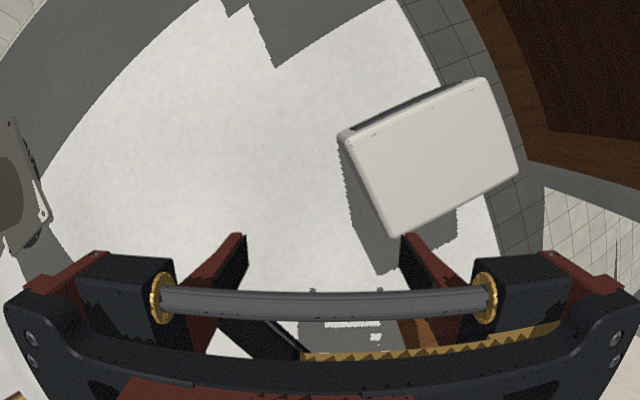

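Run:
```python
from workcell import ctrl
import cv2,numpy as np
from scipy.spatial.transform import Rotation as Ro
o=ctrl.get_obs(); print(Ro.from_rotvec(o['orientation']).as_matrix().round(4))
print([x for x in dir(ctrl) if not x.startswith('_')])
a=cv2.imread('pics/a_top.png'); cv2.imwrite('pics/b_top.png',cv2.resize(a[60:260,220:420],None,fx=3,fy=3,interpolation=2))
a=cv2.imread('pics/a_scene.png'); cv2.imwrite('pics/b_scene.png',cv2.resize(a[160:360,240:460],None,fx=3,fy=3,interpolation=2))
for n in('top','scene'):
    c=ctrl.get_calibration(n); print(n,-c['R'].T@c['t'])
```

```text
[[-6.000e-04  4.518e-01  8.921e-01]
 [-1.000e-03  8.921e-01 -4.518e-01]
 [-1.000e+00 -1.200e-03 -1.000e-04]]
['Unreachable', 'close_job', 'get_calibration', 'get_image', 'get_obs', 'nose_length']
top [ 390.4919999   -12.30411358 1233.49507794]
scene [1457.55288007 -242.85099111  824.7530238 ]
```

View pics/b_top.png

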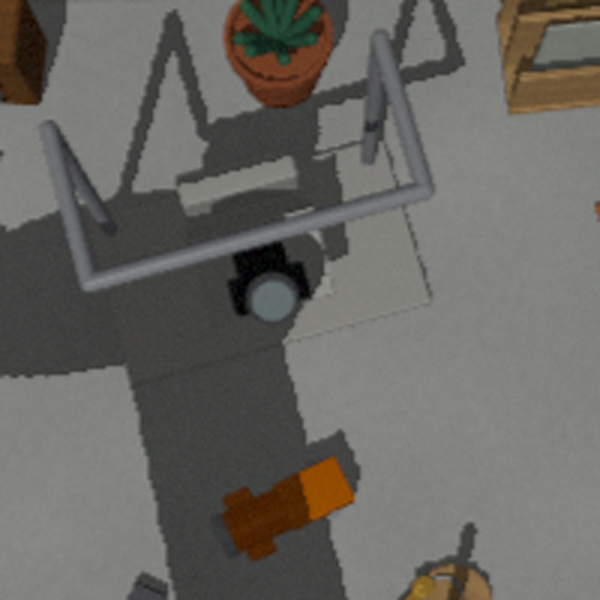

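View pics/b_scene.png

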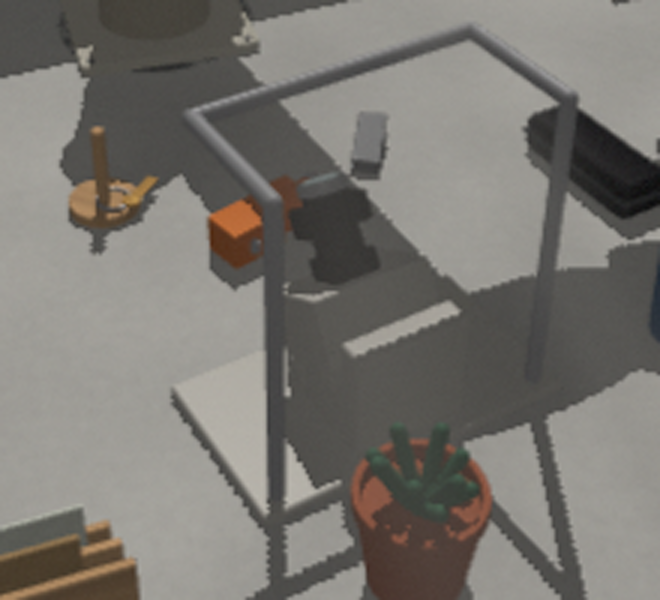

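```bash
cat > h.py <<'E'
from workcell import ctrl
import cv2,numpy as np
def ray(n,p):
    c=ctrl.get_calibration(n)
    d=np.array([(p[0]-c['cx'])/c['fx'],(p[1]-c['cy'])/c['fy'],1.]); d=c['R'].T@d
    return -c['R'].T@c['t'], d/np.linalg.norm(d)
def onz(n,p,z):
    o,d=ray(n,p); return o+d*(z-o[2])/d[2]
def tri(p1,p2,a='top',b='scene'):
    o,d=ray(a,p1);q,e=ray(b,p2)
    s=np.linalg.lstsq(np.c_[d,-e],q-o,rcond=None)[0]
    A=o+d*s[0];B=q+e*s[1]; return (A+B)/2,np.linalg.norm(A-B)
def proj(n,X):
    c=ctrl.get_calibration(n); v=c['R']@np.array(X,float)+c['t']
    return np.array([c['cx']+c['fx']*v[0]/v[2],c['cy']+c['fy']*v[1]/v[2]])
E
python3 - <<'E'
from h import *
np.set_printoptions(precision=1,suppress=True)
L=(249.3,154);Rr=(363,123)
print('rail',onz('top',L,292),onz('top',Rr,292))
print('rail scene',onz('scene',(397.3,170),292),onz('scene',(303.3,198.3),292))
print(tri(L,(397.3,170)),tri(Rr,(303.3,198.3)))
# legs base top/back corners
def T(x,y): return (220+x/3,60+y/3)
def S(x,y): return (240+x/3,160+y/3)
print('back corners',tri(T(48,127),S(572,95)),tri(T(380,35),S(272,195)))
print('lens',onz('top',T(272,300),178),onz('top',T(272,300),174))
print('plate front corners z12',onz('top',T(430,300),12),onz('top',T(135,382),12))
a=cv2.imread('pics/a_top.png'); hsv=cv2.cvtColor(a,cv2.COLOR_BGR2HSV)
m=cv2.inRange(hsv,(5,80,60),(20,200,220)); m[:, :420]=0;m[:,500:]=0;m[:190]=0;m[270:]=0
M=cv2.moments(m,True);c=(M['m10']/M['m00'],M['m01']/M['m00']);print('mat',c,M['m00'],onz('top',c,6),cv2.boundingRect(m))
E
```

```text
rail [604.4 152.5 292. ] [666.5 -93.5 292. ]
rail scene [604.  153.5 292. ] [660.7 -88.7 292. ]
(array([604.5, 152.8, 292.3]), np.float64(0.8298847572515635)) (array([665.7, -91.5, 295.7]), np.float64(3.47437990535328))
back corners (array([719.2, 181.9, 295.8]), np.float64(2.8788011287373974)) (array([779.9, -60.7, 299.6]), np.float64(1.0574959506180548))
lens [611.9  25.  178. ] [612.8  25.1 174. ]
plate front corners z12 [ 643.2 -115.1   12. ] [573.2 158.3  12. ]
mat (456.03762662807526, 226.71852387843705) 1382.0 [ 453.1 -361.7    6. ] (436, 206, 41, 42)
```

Run:
```python
from h import *
from scipy.spatial.transform import Rotation as Ro
np.set_printoptions(precision=2,suppress=True)
o=ctrl.get_obs(); c=ctrl.get_calibration('wrist')
R=Ro.from_rotvec(o['orientation']).as_matrix()
print(R.T@(-c['R'].T@c['t']-o['ee_pos']), R.T@c['R'].T)
```

```text
[-137.84    0.21  -68.07] [[ 0.   -0.25  0.97]
 [ 1.    0.   -0.  ]
 [ 0.    0.97  0.25]]
```

Request:
arm_command([
  [-0.05,0,0,0],
  [-0.05,0,0,0],
  [-0.05,0,0,0],
  [-0.05,0,0,0],
  [-0.05,0,0,0],
])

```text
t: 0.65
ee_pos: [280.9, 554.8, 492.4]
orientation: [0.35, 1.545, -0.386]
ft_force: [0.1, -0.2, 0.2]
width: 88.0
```

```bash
cat >> h.py <<'E'
from scipy.spatial.transform import Rotation as Ro
def plan(target,yaw=0,n=None,step=.045):
    """rows toward a world target (mm) with total yaw spread over rows"""
    o=ctrl.get_obs();R=Ro.from_rotvec(o['orientation']);d=(np.array(target)-o['ee_pos'])/1000
    n=n or int(max(np.ceil(np.linalg.norm(d)/step),np.ceil(abs(yaw)/.14),1))
    rows=[]
    for i in range(n):
        v=(R*Ro.from_rotvec([yaw/n*i,0,0])).inv().apply(d/n); rows.append([*v.round(4),round(yaw/n,4)])
    print(n,rows); return rows
def st():
    o=ctrl.get_obs();M=Ro.from_rotvec(o['orientation']).as_matrix()
    x,y=M[:,0],M[:,1]
    print('t %.2f'%o['t'],'pos',o['ee_pos'].round(1),'q',o['qpos'].round(3),'F',o['ft_force'].round(1),'w',round(o['width'],1))
    print(' tilt %.2f az %.2f | y az %.2f elev %.2f'%(np.degrees(np.arccos(-x[2])),np.degrees(np.arctan2(x[1],x[0])),np.degrees(np.arctan2(y[1],y[0])),np.degrees(np.arcsin(y[2]))),'x',x.round(3))
E
python3 -c "
from h import *
st();plan([700,178,490],-.716)"
```

```text
t 0.65 pos [280.9 554.8 492.4] q [ 1.083  0.258  1.317 -0.     1.589 -0.019] F [ 0.1 -0.2  0.2] w 88.0
 tilt 1.33 az -117.89 | y az 63.14 elev -1.33 x [-0.011 -0.021 -1.   ]
13 [[np.float64(0.0004), np.float64(-0.0113), np.float64(0.0419), -0.0551], [np.float64(0.0004), np.float64(-0.0136), np.float64(0.0412), -0.0551], [np.float64(0.0004), np.float64(-0.0158), np.float64(0.0404), -0.0551], [np.float64(0.0004), np.float64(-0.018), np.float64(0.0394), -0.0551], [np.float64(0.0004), np.float64(-0.0202), np.float64(0.0384), -0.0551], [np.float64(0.0004), np.float64(-0.0222), np.float64(0.0372), -0.0551], [np.float64(0.0004), np.float64(-0.0243), np.float64(0.0359), -0.0551], [np.float64(0.0004), np.float64(-0.0262), np.float64(0.0345), -0.0551], [np.float64(0.0004), np.float64(-0.0281), np.float64(0.033), -0.0551], [np.float64(0.0004), np.float64(-0.0298), np.float64(0.0315), -0.0551], [np.float64(0.0004), np.float64(-0.0315), np.float64(0.0298), -0.0551], [np.float64(0.0004), np.float64(-0.0331), np.float64(0.028), -0.0551], [np.float64(0.0004), np.float64(-0.0346), np.float64(0.0261), -0.0551]]
```

Request:
arm_command([
  [0,-0.012,0.042,-0.055],
  [0,-0.014,0.041,-0.055],
  [0,-0.016,0.04,-0.055],
  [0,-0.018,0.039,-0.055],
  [0,-0.02,0.038,-0.055],
  [0,-0.022,0.037,-0.055],
  [0,-0.024,0.036,-0.055],
  [0,-0.026,0.034,-0.055],
  [0,-0.028,0.033,-0.055],
  [0,-0.03,0.031,-0.055],
])

```text
t: 1.65
ee_pos: [611.8, 263.3, 502.2]
orientation: [-0.094, 1.574, 0.084]
ft_force: [-0.2, 0.5, 0.4]
width: 88.1
```

```bash
python3 -c "
from h import *
st();plan([760,192,490],-.2)"
```

```text
t 1.65 pos [611.8 263.3 502.2] q [ 0.391  0.326  1.206 -0.005  1.616 -1.294] F [-0.2  0.5  0.4] w 88.1
 tilt 0.49 az -124.98 | y az 96.49 elev -0.37 x [-0.005 -0.007 -1.   ]
4 [[np.float64(0.003), np.float64(-0.0219), np.float64(0.0348), -0.05], [np.float64(0.003), np.float64(-0.0236), np.float64(0.0337), -0.05], [np.float64(0.003), np.float64(-0.0252), np.float64(0.0324), -0.05], [np.float64(0.003), np.float64(-0.0268), np.float64(0.0311), -0.05]]
```

Request:
arm_command([
  [0.003,-0.022,0.035,-0.034],
  [0.003,-0.023,0.034,-0.034],
  [0.003,-0.025,0.034,-0.034],
  [0.003,-0.026,0.033,-0.034],
  [0,0,0.05,0],
  [0,0,0.05,0],
])

```text
t: 2.25
ee_pos: [861.1, 203.8, 489.1]
orientation: [-0.202, 1.569, 0.19]
ft_force: [1.9, 1.3, 1.0]
width: 87.5
```

```bash
python3 -c "
from h import *
st()"
```

```text
t 2.25 pos [861.1 203.8 489.1] q [ 0.221  0.791  0.488 -0.007  1.871 -1.601] F [1.9 1.3 1. ] w 87.5
 tilt 0.59 az -128.80 | y az 104.30 elev -0.36 x [-0.006 -0.008 -1.   ]
```

Request:
arm_command([
  [0,0.008,0.05,0],
  [0,0.008,0.05,0],
  [0,0,0.05,0],
  [0,0,0.05,0],
])

```text
t: 2.65
ee_pos: [946.3, 237.0, 428.2]
orientation: [-0.196, 1.53, 0.192]
ft_force: [-0.7, 0.3, 1.3]
width: 87.8
```

```bash
python3 -c "
from h import *
st()"
```

```text
t 2.65 pos [946.3 237.  428.2] q [ 0.235  1.063  0.089 -0.006  1.958 -1.587] F [-0.7  0.3  1.3] w 87.8
 tilt 1.84 az 3.09 | y az 104.22 elev -0.36 x [ 0.032  0.002 -0.999]
```

```bash
python3 -c "
from h import *
o=ctrl.get_obs();print(o['qpos'],o['qvel'],o['joint_torque'])"
```

```text
[ 0.23492504  1.06285586  0.08911421 -0.00624019  1.95803919 -1.58660537] [ 0.00924374  0.28041809 -0.0475511   0.00770816 -0.33134766  0.00440654] [ 3.49303689e-01 -8.24503398e+01 -2.82369733e+01 -1.60918693e-02
  3.42370989e-01 -1.50235563e-03]
```

Request:
arm_command([
  [-0.03,0,0.04,0],
  [-0.03,0,0.04,0],
])

```text
t: 2.85
ee_pos: [951.4, 238.9, 448.5]
orientation: [-0.19, 1.483, 0.196]
ft_force: [0.3, -0.1, 4.1]
width: 87.9
```

```bash
python3 -c "
from h import *
st();print(ctrl.get_obs()['qpos'][2],ctrl.get_obs()['qvel'])"
```

```text
t 2.85 pos [951.4 238.9 448.5] q [ 0.235  1.044  0.086 -0.006  1.933 -1.586] F [ 0.3 -0.1  4.1] w 87.9
 tilt 4.54 az 9.75 | y az 104.23 elev -0.36 x [ 0.078  0.013 -0.997]
0.08610106802147569 [ 3.95953173e-03 -1.14384452e-01  1.05021425e-04  6.82353471e-03
 -1.29891595e-01  1.84553084e-03]
```

Request:
arm_command([
  [-0.025,0,0.043,0],
  [-0.025,0,0.043,0],
  [-0.025,0,0.043,0],
  [-0.025,0,0.043,0],
  [-0.025,0,0.043,0],
])

```text
t: 3.35
ee_pos: [963.4, 242.9, 533.1]
orientation: [-0.169, 1.306, 0.207]
ft_force: [0.8, -0.8, 0.4]
width: 87.5
```

```bash
python3 -c "
from h import *
st();print(ctrl.get_obs()['qpos'][2],ctrl.get_obs()['qvel'])"
```

```text
t 3.35 pos [963.4 242.9 533.1] q [ 0.236  0.963  0.086 -0.004  1.836 -1.585] F [ 0.8 -0.8  0.4] w 87.5
 tilt 14.69 az 12.70 | y az 104.21 elev -0.40 x [ 0.247  0.056 -0.967]
0.08613784283647705 [-0.00032055 -0.16827503  0.00125758  0.00524498 -0.17900783  0.00152499]
```

Request:
arm_command([
  [-0.017,0,0.047,0],
  [-0.017,0,0.047,0],
  [-0.015,0,0.047,0],
  [-0.013,0,0.047,0],
  [-0.01,0,0.047,0],
  [-0.008,0,0.048,0],
  [-0.006,0,0.048,0],
  [-0.005,0,0.048,0],
])

```text
t: 4.15
ee_pos: [1009.2, 255.7, 606.8]
orientation: [-0.135, 1.031, 0.221]
ft_force: [-0.8, -0.4, 0.1]
width: 87.9
```

```bash
python3 -c "
from h import *
st();print(ctrl.get_obs()['qpos'][2],ctrl.get_obs()['qvel'])"
```

```text
t 4.15 pos [1009.2  255.7  606.8] q [ 2.370e-01  9.140e-01  8.700e-02 -1.000e-03  1.607e+00 -1.584e+00] F [-0.8 -0.4  0.1] w 87.9
 tilt 30.54 az 13.48 | y az 104.20 elev -0.43 x [ 0.494  0.118 -0.861]
0.08737076279445123 [ 0.00036137 -0.02716507  0.00210445  0.00386085 -0.30954445  0.00078638]
```

```bash
python3 -c "
from h import *
plan([532,5,480])"
```

```text
13 [[np.float64(-0.012), np.float64(-0.0096), np.float64(-0.0397), 0.0], [np.float64(-0.012), np.float64(-0.0096), np.float64(-0.0397), 0.0], [np.float64(-0.012), np.float64(-0.0096), np.float64(-0.0397), 0.0], [np.float64(-0.012), np.float64(-0.0096), np.float64(-0.0397), 0.0], [np.float64(-0.012), np.float64(-0.0096), np.float64(-0.0397), 0.0], [np.float64(-0.012), np.float64(-0.0096), np.float64(-0.0397), 0.0], [np.float64(-0.012), np.float64(-0.0096), np.float64(-0.0397), 0.0], [np.float64(-0.012), np.float64(-0.0096), np.float64(-0.0397), 0.0], [np.float64(-0.012), np.float64(-0.0096), np.float64(-0.0397), 0.0], [np.float64(-0.012), np.float64(-0.0096), np.float64(-0.0397), 0.0], [np.float64(-0.012), np.float64(-0.0096), np.float64(-0.0397), 0.0], [np.float64(-0.012), np.float64(-0.0096), np.float64(-0.0397), 0.0], [np.float64(-0.012), np.float64(-0.0096), np.float64(-0.0397), 0.0]]
```

Request:
arm_command([
  [-0.012,-0.01,-0.04,0],
  [-0.012,-0.01,-0.04,0],
  [-0.012,-0.01,-0.04,0],
  [-0.012,-0.01,-0.04,0],
  [-0.012,-0.01,-0.04,0],
  [-0.012,-0.01,-0.04,0],
  [-0.012,-0.01,-0.04,0],
  [-0.012,-0.01,-0.04,0],
  [-0.012,-0.01,-0.04,0],
  [-0.012,-0.01,-0.04,0],
])

```text
t: 5.15
ee_pos: [660.6, 68.1, 499.2]
orientation: [-0.137, 1.026, 0.223]
ft_force: [-0.5, 0.7, 1.0]
width: 88.1
```

```bash
python3 -c "
from h import *
st()
plan([532,5,400])"
```

```text
t 5.15 pos [660.6  68.1 499.2] q [ 0.042  0.082  1.598  0.123  0.935 -1.827] F [-0.5  0.7  1. ] w 88.1
 tilt 30.86 az 13.51 | y az 104.32 elev -0.48 x [ 0.499  0.12  -0.858]
4 [[np.float64(0.0034), np.float64(-0.0071), np.float64(-0.0428), 0.0], [np.float64(0.0034), np.float64(-0.0071), np.float64(-0.0428), 0.0], [np.float64(0.0034), np.float64(-0.0071), np.float64(-0.0428), 0.0], [np.float64(0.0034), np.float64(-0.0071), np.float64(-0.0428), 0.0]]
```

Request:
arm_command([
  [0.003,-0.007,-0.043,0],
  [0.003,-0.007,-0.043,0],
  [0.003,-0.007,-0.043,0],
  [0.003,-0.007,-0.043,0],
])

```text
t: 5.55
ee_pos: [526.4, 2.5, 400.6]
orientation: [-0.138, 1.014, 0.22]
ft_force: [0.7, 0.1, 0.6]
width: 88.3
```

```bash
python3 -c "
from h import *
st()
cv2.imwrite('pics/c_w.png',ctrl.get_image('wrist')[:,:,::-1])
cv2.imwrite('pics/c_t.png',ctrl.get_image('top')[:,:,::-1])
st()
plan([532,5,320])"
```

```text
t 5.55 pos [526.4   2.5 400.6] q [-0.112 -0.091  1.991  0.263  0.736 -2.085] F [0.7 0.1 0.6] w 88.3
 tilt 31.49 az 13.06 | y az 104.24 elev -0.72 x [ 0.509  0.118 -0.853]
t 5.65 pos [522.1   2.2 396.1] q [-0.114 -0.092  1.998  0.262  0.739 -2.084] F [ 0.3 -0.5  0.2] w 88.0
 tilt 30.95 az 13.29 | y az 104.16 elev -0.52 x [ 0.5    0.118 -0.858]
2 [[np.float64(0.0353), np.float64(0.0005), np.float64(-0.0151), 0.0], [np.float64(0.0353), np.float64(0.0005), np.float64(-0.0151), 0.0]]
```

View pics/c_w.png

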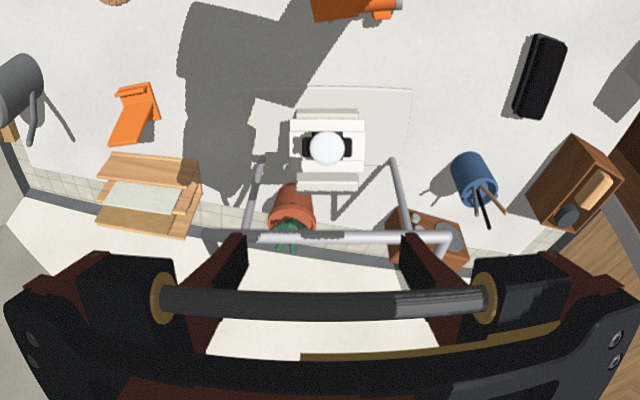

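```bash
python3 -c "
from h import *
a=cv2.imread('pics/c_w.png'); cv2.imwrite('pics/c_wz.png',cv2.resize(a[75:215,240:430],None,fx=4,fy=4,interpolation=2))"
```

```text
(no output)
```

View pics/c_wz.png

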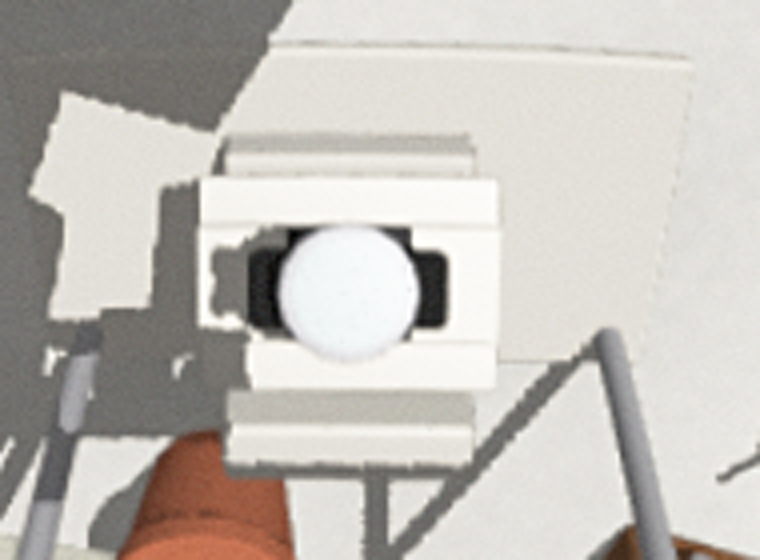

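```bash
cat >> h.py <<'E'
def wray(p,c=None):
    c=c or ctrl.get_calibration('wrist')
    d=np.array([p[0]-c['cx'],p[1]-c['cy']]);r=np.linalg.norm(d);th=r/c['fx']
    v=np.r_[np.sin(th)*d/r,np.cos(th)]; return -c['R'].T@c['t'], c['R'].T@v
def mid(o,d,q,e):
    s=np.linalg.lstsq(np.c_[d,-e],q-o,rcond=None)[0];A=o+d*s[0];B=q+e*s[1]; return (A+B)/2,np.linalg.norm(A-B)
def tf(X):
    o=ctrl.get_obs();R=Ro.from_rotvec(o['orientation']); return R.inv().apply(np.array(X)-o['ee_pos'])
E
python3 - <<'E'
from h import *
np.set_printoptions(precision=1,suppress=True)
a=cv2.imread('pics/c_w.png');g=cv2.cvtColor(a,cv2.COLOR_BGR2GRAY)
h=cv2.cvtColor(a,cv2.COLOR_BGR2HSV)
sub=g[115:185,290:365]; 
b=cv2.HoughCircles(cv2.resize(sub,None,fx=4,fy=4,interpolation=2),cv2.HOUGH_GRADIENT,1,100,param1=80,param2=15,minRadius=55,maxRadius=85);print(b)
x,y,r=b[0][0]; pw=(290+(x+.5)/4-.5,115+(y+.5)/4-.5);print('wrist lens',pw,r/4)
a=cv2.imread('pics/a_top.png');g=cv2.cvtColor(a,cv2.COLOR_BGR2GRAY)
b=cv2.HoughCircles(cv2.resize(g[140:180,290:330],None,fx=6,fy=6,interpolation=2),cv2.HOUGH_GRADIENT,1,100,param1=60,param2=12,minRadius=40,maxRadius=75);print(b)
x,y,r=b[0][0]; pt=(290+(x+.5)/6-.5,140+(y+.5)/6-.5);print('top lens',pt,r/6)
E_,gap=mid(*ray('top',pt),*wray(pw)); print(E_,gap, 'tool',tf(E_))
E
```

```text
[[[147.5 130.5  70. ]]]
wrist lens (np.float32(326.5), np.float32(147.25)) 17.5
[[[124.5 111.5  49.1]]]
top lens (np.float32(310.33334), np.float32(158.16667)) 8.183333
[623.6  27.9 143.3] 2.059174639056602 tool [270.6   2.4 -40.2]
```

Request:
arm_command([
  [0.035,0,-0.015,0],
  [0.035,0,-0.013,0],
  [0,0,0,0],
  [0,0,0,0],
])

```text
t: 6.05
ee_pos: [538.5, 3.5, 325.2]
orientation: [-0.136, 1.013, 0.215]
ft_force: [-0.0, -0.3, 1.1]
width: 87.8
```

Run:
```python
from h import *
np.set_printoptions(precision=1,suppress=True)
st()
c=ctrl.get_calibration('wrist')
a=ctrl.get_image('wrist')[:,:,::-1].copy();cv2.imwrite('pics/d_w.png',a)
c2=ctrl.get_calibration('wrist');print(np.abs(c['t']-c2['t']).max())
st()
a=a[60:240,220:440];cv2.imwrite('pics/d_wz.png',cv2.resize(a,None,fx=3.5,fy=3.3,interpolation=2))
cv2.imwrite('pics/d_t.png',ctrl.get_image('top')[60:260,220:420,::-1].repeat(3,0).repeat(3,1))
```

```text
t 6.05 pos [538.5   3.5 325.2] q [-0.1  0.   2.1  0.3  0.5 -2.2] F [-0.  -0.3  1.1] w 87.8
 tilt 31.57 az 12.73 | y az 103.96 elev -0.76 x [ 0.5  0.1 -0.9]
0.07912427618984452
t 6.10 pos [538.4   3.5 325.4] q [-0.1  0.   2.1  0.3  0.5 -2.2] F [ 0.2  0.5 -0.8] w 87.8
 tilt 31.58 az 12.73 | y az 103.97 elev -0.76 x [ 0.5  0.1 -0.9]
```

View pics/d_wz.png

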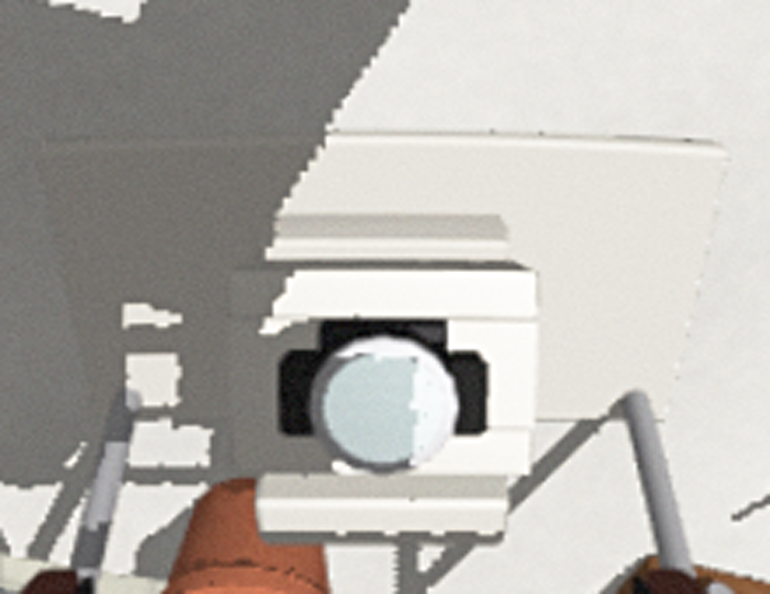

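View pics/d_t.png

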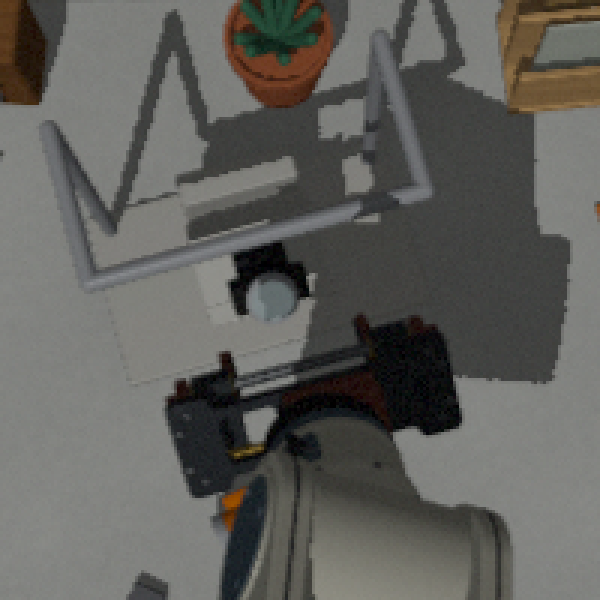

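Run:
```python
from h import *
np.set_printoptions(precision=1,suppress=True)
pw=(329.8,181.8);
for pt in((311,158.7),(310.6,159.3)):
    E_,gap=mid(*ray('top',pt),*wray(pw)); print(E_,gap, 'tool',tf(E_))
o,d=wray(pw)
for r in(315,322,330): print(r,o+d*r,tf(o+d*r))
print('top@z',onz('top',(310.8,159),170),onz('top',(310.8,159),175))
for p in ((299.4,180),(359.4,180)):
    o,d=wray(p); print(p,tf(o+d*345))
```

```text
[615.9  25.4 172.7] 2.341265777188233 tool [172.5   4.7 -11.7]
[614.3  25.7 174.3] 0.9774892727962714 tool [170.4   5.3 -12.2]
315 [615.7  26.6 172.5] [172.8   5.9 -11.8]
322 [620.2  27.8 167.3] [179.7   6.  -10.5]
330 [625.4  29.2 161.3] [187.5   6.2  -9.1]
top@z [616.1  24.9 170. ] [615.   24.7 175. ]
(299.4, 180) [201.7 -27.3  -8.6]
(359.4, 180) [200.4  39.3  -8.9]
```

Request:
arm_command([
  [0.02,0.0055,-0.011,0],
  [0.035,0,0,0],
  [0.035,0,0,0],
  [0.02,0,0,0],
  [0,0,0,0],
  [0,0,0,0],
])

```text
t: 6.75
ee_pos: [595.0, 19.8, 238.3]
orientation: [-0.14, 0.988, 0.214]
ft_force: [0.1, -0.2, 0.5]
width: 87.5
```

Run:
```python
from h import *
np.set_printoptions(precision=1,suppress=True)
st()
for X in ([615,25.5,173.5],[635.4,29.8,292],[604.4,152.5,292],[666,-92,292]): print(tf(X))
a=ctrl.get_image('wrist')[:,:,::-1].copy();cv2.imwrite('pics/e_w.png',a)
a=a[100:300,200:460];cv2.imwrite('pics/e_wz.png',cv2.resize(a,None,fx=3,fy=3,interpolation=2))
```

```text
t 6.75 pos [595.   19.8 238.3] q [-0.1  0.2  2.1  0.5  0.3 -2.3] F [ 0.1 -0.2  0.5] w 87.5
 tilt 32.95 az 12.19 | y az 104.00 elev -1.17 x [ 0.5  0.1 -0.8]
[ 65.7   2.  -17.8]
[-22.4  -1.1  64.1]
[-24.8 125.4  65.1]
[ -20.1 -126.7   62.9]
```

View pics/e_wz.png

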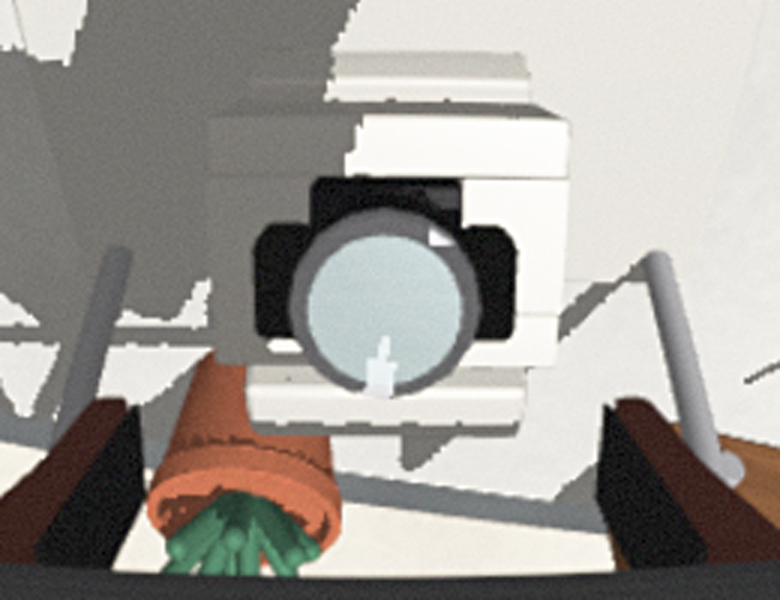

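```bash
cat > kin.py <<'E'
from h import *
from scipy.optimize import least_squares
C=np.array([[0,-1,0],[0,0,-1],[1,0,0]],float) # cols: tool x=z_f, y=-x_f, z=-y_f
def Ry(a):return Ro.from_euler('y',a)
def Rz(a):return Ro.from_euler('z',a)
def fk(q,p):
    r0,h,L1,a,L2,Lt=p
    A=Rz(q[0]);pos=A.apply([r0,0,h])
    A=A*Ry(q[1]);pos=pos+A.apply([0,0,L1])
    A=A*Ry(q[2]);pos=pos+A.apply([a,0,L2])
    A=A*Rz(q[3])*Ry(q[4])*Rz(q[5]);pos=pos+A.apply([0,0,Lt])
    return pos,A*Ro.from_matrix(C)
P=np.array([
[1.083,.423671,1.630474,0,1.088604,-.019,282.16,557.25,247.09],
[1.083,.258,1.317,0,1.589,-.019,280.9,554.8,492.4],
[.391,.326,1.206,-.005,1.616,-1.294,611.8,263.3,502.2],
[.221,.791,.488,-.007,1.871,-1.601,861.1,203.8,489.1],
[.23492504,1.06285586,.08911421,-.00624,1.958,-1.5866,946.3,237,428.2],
[.237,.914,.087,-.001,1.607,-1.584,1009.2,255.7,606.8],
[.042,.082,1.598,.123,.935,-1.827,660.6,68.1,499.2],
[-.112,-.091,1.991,.263,.736,-2.085,526.4,2.5,400.6]])
p0=least_squares(lambda p:np.concatenate([fk(r[:6],p)[0]-r[6:] for r in P]),[0,300,400,0,400,250]).x
lo=np.array([-3,-.9,.0873,-1.31,.11,-2.54]);hi=np.array([3,2.11,2.58,4.45,2.69,2.54])
def ik(pos,R,q0):
    f=lambda q:np.r_[(fk(q,p0)[0]-pos)/300,(R.inv()*fk(q,p0)[1]).as_rotvec()]
    s=least_squares(f,np.clip(q0,lo+.01,hi-.01),bounds=(lo,hi)); return s.x,np.abs(s.fun).max()
def toolR(tilt,az,flip=False):
    t=np.radians(tilt);z=np.radians(az)
    x=np.array([np.sin(t)*np.cos(z),np.sin(t)*np.sin(z),-np.cos(t)]);y=np.array([-np.sin(z),np.cos(z),0])
    if flip:y=-y
    return Ro.from_matrix(np.c_[x,y,np.cross(x,y)])
E
python3 - <<'E'
from kin import *
np.set_printoptions(precision=3,suppress=True)
print(p0,[ (fk(r[:6],p0)[0]-r[6:]).round(1) for r in P])
o=ctrl.get_obs();q=o['qpos'];print(q);pp,R=fk(q,p0);print(pp-o['ee_pos'],np.degrees((R.inv()*Ro.from_rotvec(o['orientation'])).as_rotvec()))
th=np.radians(33.);ps=np.radians(14.2);a=np.array([-np.sin(th)*np.cos(ps),-np.sin(th)*np.sin(ps),np.cos(th)])
pin=np.array([615,25.5,173.5])-30*a;print('pinch',pin)
for tilt in(20,23,25,28,31,33):
    for flip in(0,1):
        R=toolR(tilt,14.2,flip);x=R.as_matrix()[:,0]
        q1=q.copy(); 
        if flip:q1[5]+=np.pi
        s=ik(pin-6*x,R,q1);print(tilt,flip,s)
E
```

```text
[ -4.102 313.777 566.448  75.107 486.525 291.63 ] [array([10.4, -5.7, -1.2]), array([ 9.7, -7. ,  0.4]), array([  3.1, -11.4,   0.4]), array([  1.6, -12. ,  -0.6]), array([  2.4, -11.7,  -1.1]), array([  4.7, -11.1,   1. ]), array([  2.1, -11.4,   1.1]), array([ -0. , -10.5,   0.1])]
[-0.056  0.242  2.061  0.486  0.314 -2.301]
[  2.559 -11.052  -0.538] [-0. -0.  0.]
pinch [630.84   29.508 148.34 ]
20 0 (array([ 0.009,  0.447,  1.908,  0.186,  0.454, -1.964]), np.float64(7.579122514774402e-16))
20 1 (array([0.009, 0.447, 1.908, 0.186, 0.454, 1.178]), np.float64(2.842170943040401e-16))
23 0 (array([ 0.002,  0.44 ,  1.941,  0.258,  0.382, -2.038]), np.float64(6.631732200427602e-16))
23 1 (array([0.002, 0.44 , 1.941, 0.258, 0.382, 1.104]), np.float64(4.736951571734001e-16))
25 0 (array([-0.003,  0.436,  1.963,  0.324,  0.335, -2.106]), np.float64(5.684341886080802e-16))
25 1 (array([-0.003,  0.436,  1.963,  0.324,  0.335,  1.035]), np.float64(3.789561257387201e-16))
28 0 (array([-0.01 ,  0.433,  1.995,  0.47 ,  0.267, -2.255]), np.float64(1.3863910020006642e-14))
28 1 (array([-0.01 ,  0.433,  1.995,  0.47 ,  0.267,  0.887]), np.float64(1.1368683772161603e-15))
31 0 (array([-0.017,  0.432,  2.026,  0.712,  0.208, -2.501]), np.float64(1.1844354143308866e-10))
31 1 (array([-0.017,  0.432,  2.026,  0.712,  0.208,  0.641]), np.float64(5.530046938891549e-10))
33 0 (array([-0.01 ,  0.429,  2.035,  0.76 ,  0.182, -2.54 ]), np.float64(0.018080410424527307))
33 1 (array([-0.022,  0.434,  2.046,  0.959,  0.178,  0.391]), np.float64(5.238121048023458e-13))
```

```bash
cat > kin2.py <<'E'
from h import *
from scipy.optimize import least_squares
import kin
from kin import P,C,Ry,Rz,toolR
def fk(q,p=None):
    r0,h,L1,a,L2,Lt,y0=p if p is not None else p0
    A=Rz(q[0]);pos=A.apply([r0,y0,h])
    A=A*Ry(q[1]);pos=pos+A.apply([0,0,L1])
    A=A*Ry(q[2]);pos=pos+A.apply([a,0,L2])
    A=A*Rz(q[3])*Ry(q[4])*Rz(q[5]);pos=pos+A.apply([0,0,Lt])
    return pos,A*Ro.from_matrix(C)
p0=least_squares(lambda p:np.concatenate([fk(r[:6],p)[0]-r[6:] for r in P]),[0,300,400,0,400,250,10]).x
lo=np.array([-3,-.9,.0873,-1.31,.11,-2.54]);hi=np.array([3,2.11,2.58,4.45,2.69,2.54])
def ik(pos,R,q0,w=300):
    f=lambda q:np.r_[(fk(q)[0]-pos)/w,(R.inv()*fk(q)[1]).as_rotvec()]
    s=least_squares(f,np.clip(q0,lo+1e-3,hi-1e-3),bounds=(lo,hi)); return s.x,np.abs(s.fun).max()
def sim(q,rows,w=300,lag=.9):
    q=np.array(q,float)
    for r in rows:
        p,R=fk(q);t=p+R.apply(np.array(r[:3])*1000);T=R*Ro.from_rotvec([r[3],0,0])
        q=q+lag*(ik(t,T,q,w)[0]-q)
    return q
def desc(q):
    p,R=fk(q);M=R.as_matrix();x=M[:,0];y=M[:,1]
    print(p.round(0),'q',np.round(q,2),'tilt %.1f az %.1f yaz %.1f elev %.1f'%(np.degrees(np.arccos(-x[2])),np.degrees(np.arctan2(x[1],x[0])),np.degrees(np.arctan2(y[1],y[0])),np.degrees(np.arcsin(y[2]))))
E
python3 - <<'E'
from kin2 import *
print(p0.round(1),max(np.abs(fk(r[:6])[0]-r[6:]).max() for r in P))
q=[.235,1.044,.0863+.001,-.006,1.933,-1.586]
for w in(100,200,300,500,1000):
    desc(sim(q,[[-.025,0,.043,0]]*5,w))
E
```

```text
[  0.8 312.9 562.8  77.8 484.3 284.7  11.9] 0.37876817209797764
[1069.  269.  605.] q [ 0.24  0.95  0.09  0.    1.39 -1.58] tilt 41.1 az 13.6 yaz 104.2 elev -0.5
[1039.  262.  576.] q [ 0.24  0.95  0.09 -0.    1.53 -1.58] tilt 32.7 az 13.5 yaz 104.2 elev -0.5
[1010.  254.  548.] q [ 0.24  0.96  0.09 -0.    1.66 -1.58] tilt 24.8 az 13.2 yaz 104.2 elev -0.4
[974. 245. 515.] q [ 0.24  0.98  0.09 -0.    1.81 -1.59] tilt 15.0 az 12.7 yaz 104.2 elev -0.4
[947. 238. 492.] q [ 0.24  1.    0.09 -0.01  1.92 -1.59] tilt 7.6 az 11.3 yaz 104.2 elev -0.4
```

Run:
```python
from kin2 import *
q=ctrl.get_obs()['qpos'];desc(q)
q=sim(q,[[-.04,0,0,0]]*4,500,1);desc(q)
base=q
for name,wd in dict(back=[-.9697*.05,-.2453*.05,0],backup=[-.034,-.0087,.035],backdown=[-.034,-.0087,-.035],up=[0,0,.05]).items():
    print(name); q=base
    for k in range(7):
        for j in range(3):
            R=fk(q)[1];d=R.inv().apply(wd);q=sim(q,[[*d,0]],500,1)
        desc(q)
```

```text
[595.  20. 239.] q [-0.06  0.24  2.06  0.49  0.31 -2.3 ] tilt 33.0 az 12.2 yaz 104.0 elev -1.2
[510.   1. 373.] q [-0.12 -0.1   2.07  0.3   0.64 -2.14] tilt 33.0 az 12.2 yaz 104.0 elev -1.2
back
[364. -35. 373.] q [-0.36 -0.39  2.27  0.42  0.81 -2.41] tilt 33.0 az 12.2 yaz 104.0 elev -1.2
[238. -36. 380.] q [-0.64 -0.72  2.36  0.41  1.13 -2.54] tilt 30.9 az 7.4 yaz 101.8 elev -2.6
[169. -24. 382.] q [-0.77 -0.9   2.36  0.32  1.36 -2.54] tilt 26.0 az 0.9 yaz 99.6 elev -4.2
[136. -35. 383.] q [-0.81 -0.9   2.33  0.22  1.46 -2.54] tilt 19.1 az -4.3 yaz 98.4 elev -4.4
[101. -46. 384.] q [-0.84 -0.9   2.31  0.12  1.55 -2.54] tilt 12.4 az -15.4 yaz 97.2 elev -4.8
[ 66. -56. 384.] q [-0.86 -0.9   2.3   0.01  1.62 -2.54] tilt 7.0 az -46.5 yaz 96.1 elev -5.6
[ 30. -65. 384.] q [-0.87 -0.9   2.3  -0.11  1.67 -2.54] tilt 7.2 az -108.2 yaz 95.0 elev -6.7
backup
[408. -25. 478.] q [-0.27 -0.39  2.04  0.3   0.99 -2.19] tilt 33.0 az 12.2 yaz 104.0 elev -1.2
[306. -51. 583.] q [-0.56 -0.59  1.92  0.4   1.4  -2.37] tilt 33.0 az 12.2 yaz 104.0 elev -1.2
[225. -57. 692.] q [-0.93 -0.66  1.7   0.51  1.8
[... 1079 characters left out ...]
 135.4 yaz 99.9 elev 5.7
up
[510.   1. 523.] q [-0.12 -0.22  1.83  0.22  0.98 -2.01] tilt 33.0 az 12.2 yaz 104.0 elev -1.2
[510.   1. 673.] q [-0.12 -0.23  1.54  0.19  1.29 -1.94] tilt 33.0 az 12.2 yaz 104.0 elev -1.2
[510.   1. 823.] q [-0.12 -0.16  1.17  0.18  1.59 -1.89] tilt 33.0 az 12.2 yaz 104.0 elev -1.2
[510.   1. 973.] q [-0.12  0.    0.65  0.19  1.93 -1.82] tilt 33.0 az 12.2 yaz 104.0 elev -1.2
[ 493.    3. 1073.] q [-0.13  0.21  0.09  0.24  2.24 -1.74] tilt 35.7 az 11.6 yaz 103.7 elev -1.5
[ 460.    6. 1110.] q [-0.15  0.15  0.09  0.27  2.18 -1.72] tilt 42.0 az 10.6 yaz 103.1 elev -2.3
[ 433.    9. 1146.] q [-0.17  0.1   0.09  0.3   2.11 -1.71] tilt 48.6 az 9.8 yaz 102.5 elev -3.0
```

Run:
```python
from kin2 import *
q=ctrl.get_obs()['qpos']
for start in ([430,108,300],[430,108,420]):
  q0,e=ik(np.array(start),Ro.from_matrix(np.c_[toolR(33,14.2).as_matrix()])*Ro.from_rotvec([1.57,0,0]),[.22,0,2.2,0,.6,-.0]);print(e);desc(q0)
  for name,(b,u) in dict(back=(1,0),backup=(.7,.7),backdown=(.7,-.7),down=(0,-1)).items():
    print(name);q=q0
    for k in range(6):
        for j in range(2):
            R=fk(q)[1];d=R.inv().apply([-.97*.05*b,-.243*.05*b,.05*u]);q=sim(q,[[*d,0]],500,1)
        desc(q)
```

```text
3.6128716685013263e-10
[430. 108. 300.] q [ 0.2  -0.13  2.29  0.06  0.41 -0.09] tilt 33.0 az 14.2 yaz 14.3 elev 33.0
back
[333.  84. 300.] q [ 0.18 -0.37  2.43  0.08  0.5  -0.12] tilt 33.0 az 14.2 yaz 14.3 elev 33.0
[236.  59. 300.] q [ 0.11 -0.69  2.54  0.11  0.72 -0.2 ] tilt 33.0 az 14.2 yaz 14.3 elev 33.0
[137.  13. 295.] q [-2.33 -0.9   2.58  0.3   1.97 -2.54] tilt 33.6 az 16.6 yaz 14.2 elev 33.6
[ 78. -39. 300.] q [-2.27 -0.61  2.51  0.26  1.73 -2.54] tilt 32.0 az 21.0 yaz 13.0 elev 31.8
[ 18. -90. 307.] q [-2.27 -0.39  2.41  0.21  1.61 -2.54] tilt 30.5 az 25.6 yaz 10.9 elev 29.7
[ -50. -137.  313.] q [-2.31 -0.21  2.29  0.15  1.56 -2.54] tilt 29.5 az 30.0 yaz 8.5 elev 27.8
backup
[362.  91. 370.] q [ 0.19 -0.4   2.28  0.05  0.69 -0.09] tilt 33.0 az 14.2 yaz 14.3 elev 33.0
[294.  74. 440.] q [ 0.16 -0.64  2.23  0.05  0.98 -0.1 ] tilt 33.0 az 14.2 yaz 14.3 elev 33.0
[226.  57. 510.] q [ 0.09 -0.82  2.13  0.09  1.27 -0.16] tilt 33.0 az 14.2 yaz 14.3 elev 33.0
[172.  43. 584.] q [-0.25 -0.9   1.97  0.26  1.56 -0.43] tilt 32.1 az 14.2 yaz 14.3 elev 32.1
[100.  30. 655.] q [ 3.   -0.
[... 3008 characters left out ...]
 tilt 21.9 az 14.3 yaz 14.3 elev 21.9
[140.  35. 260.] q [ 0.   -0.82  2.58  0.09  1.06 -0.28] tilt 19.0 az 14.3 yaz 14.3 elev 19.0
down
[430. 108. 320.] q [ 0.2  -0.17  2.26  0.05  0.47 -0.08] tilt 33.0 az 14.2 yaz 14.3 elev 33.0
[430. 108. 220.] q [ 0.2   0.05  2.38  0.17  0.14 -0.2 ] tilt 33.0 az 14.2 yaz 14.3 elev 33.0
[436.  96. 131.] q [ 0.11  0.32  2.42  2.42  0.19 -2.54] tilt 32.1 az 19.8 yaz 13.9 elev 32.0
[453.  88.  63.] q [ 0.04  0.52  2.36  2.35  0.29 -2.54] tilt 29.0 az 27.2 yaz 13.3 elev 28.2
[473.  84. -12.] q [-0.    0.73  2.27  2.3   0.35 -2.54] tilt 26.4 az 35.0 yaz 12.7 elev 24.7
[492.  83. -96.] q [-0.02  0.93  2.15  2.27  0.39 -2.54] tilt 24.7 az 42.4 yaz 12.2 elev 21.7
```

Run:
```python
from kin2 import *
q=ctrl.get_obs()['qpos'];desc(q)
q=sim(q,[[-.04,0,-.005,0]]*3,500,1);desc(q)
def go(q,t,step=45):
    t=np.array(t,float);n=int(np.ceil(np.linalg.norm(t-fk(q)[0])/step));d=(t-fk(q)[0])/n/1000
    for i in range(n):
        q=sim(q,[[*fk(q)[1].inv().apply(d),0]],500,1)
    desc(q);return q
q=go(q,[370,95,330]);q=go(q,[325,85,285])
for k in range(6):
    R=fk(q)[1];d=R.inv().apply([-.97*.035,-.243*.035,-.035]);print(d.round(3));q=sim(q,[[*d,0]],500,1);desc(q)
```

```text
[595.  20. 239.] q [-0.06  0.24  2.06  0.49  0.31 -2.3 ] tilt 33.0 az 12.2 yaz 104.0 elev -1.2
[519.   3. 332.] q [-0.11 -0.03  2.11  0.35  0.53 -2.19] tilt 33.0 az 12.2 yaz 104.0 elev -1.2
[370.  95. 330.] q [ 0.23 -0.32  2.34 -0.01  0.55 -1.59] tilt 33.0 az 12.2 yaz 104.0 elev -1.2
[325.  85. 285.] q [ 0.23 -0.35  2.47 -0.02  0.45 -1.58] tilt 33.0 az 12.2 yaz 104.0 elev -1.2
[ 0.01   0.001 -0.048]
[291.  76. 250.] q [ 0.22 -0.36  2.57 -0.02  0.36 -1.58] tilt 33.0 az 12.2 yaz 104.0 elev -1.2
[ 0.01   0.001 -0.048]
[277.  75. 241.] q [ 0.24 -0.36  2.58 -0.04  0.38 -1.55] tilt 30.9 az 11.9 yaz 103.9 elev -1.2
[ 0.012  0.001 -0.048]
[266.  74. 236.] q [ 0.26 -0.37  2.58 -0.07  0.43 -1.51] tilt 28.6 az 11.4 yaz 103.9 elev -1.3
[ 0.014  0.001 -0.047]
[255.  75. 231.] q [ 0.29 -0.37  2.58 -0.09  0.47 -1.46] tilt 26.4 az 10.8 yaz 103.8 elev -1.5
[ 0.016  0.001 -0.047]
[243.  76. 226.] q [ 0.32 -0.37  2.58 -0.12  0.52 -1.4 ] tilt 24.1 az 10.0 yaz 103.7 elev -1.7
[ 0.018  0.001 -0.046]
[231.  78. 222.] q [ 0.37 -0.37  2.58 -0.15  0.56 -1.33] tilt 22.0 az 8.8 yaz 103.6 elev -1.9
```

Request:
arm_command([
  [-0.04,0,-0.005,0],
  [-0.045,0,-0.005,0],
  [-0.045,0,-0.005,0],
])

```text
t: 7.1
ee_pos: [511.8, 1.2, 340.5]
orientation: [-0.14, 0.994, 0.214]
ft_force: [1.4, -0.5, 0.6]
width: 87.7
```

Run:
```python
from kin2 import *
st();plan([330,40,290])
```

```text
t 7.10 pos [511.8   1.2 340.5] q [-0.119 -0.053  2.109  0.334  0.567 -2.176] F [ 1.4 -0.5  0.6] w 87.7
 tilt 32.64 az 12.25 | y az 104.01 elev -1.13 x [ 0.527  0.114 -0.842]
5 [[np.float64(-0.0098), np.float64(0.0165), np.float64(-0.0334), 0.0], [np.float64(-0.0098), np.float64(0.0165), np.float64(-0.0334), 0.0], [np.float64(-0.0098), np.float64(0.0165), np.float64(-0.0334), 0.0], [np.float64(-0.0098), np.float64(0.0165), np.float64(-0.0334), 0.0], [np.float64(-0.0098), np.float64(0.0165), np.float64(-0.0334), 0.0]]
```

Request:
arm_command([
  [-0.01,0.016,-0.034,0],
  [-0.01,0.016,-0.034,0],
  [-0.01,0.016,-0.034,0],
  [-0.01,0.016,-0.034,0],
  [-0.01,0.016,-0.034,0],
  [0,0,0,0],
])

```text
t: 7.7
ee_pos: [321.8, 35.2, 299.1]
orientation: [-0.145, 0.964, 0.204]
ft_force: [0.1, -0.0, 0.4]
width: 87.8
```

Run:
```python
from kin2 import *
st();q=ctrl.get_obs()['qpos']
for k in range(7):
    R=fk(q)[1];d=R.inv().apply([-.035,-.0037,-.035]);print(d.round(3));q=sim(q,[[*d,0]],500,1);desc(q)
```

```text
t 7.70 pos [321.8  35.2 299.1] q [-0.045 -0.423  2.471  0.269  0.523 -2.058] F [ 0.1 -0.   0.4] w 87.8
 tilt 34.31 az 11.04 | y az 103.67 elev -1.79 x [ 0.553  0.108 -0.826]
[ 0.009  0.006 -0.048]
[287.  32. 264.] q [-0.09 -0.45  2.57  0.36  0.46 -2.18] tilt 34.3 az 11.0 yaz 103.7 elev -1.8
[ 0.009  0.006 -0.048]
[271.  27. 258.] q [-0.12 -0.47  2.58  0.35  0.52 -2.2 ] tilt 32.3 az 11.5 yaz 103.9 elev -1.5
[ 0.011  0.006 -0.048]
[256.  22. 256.] q [-0.17 -0.5   2.58  0.34  0.59 -2.23] tilt 30.1 az 12.2 yaz 104.1 elev -1.1
[ 0.013  0.006 -0.048]
[240.  16. 255.] q [-0.24 -0.53  2.58  0.34  0.68 -2.28] tilt 28.0 az 13.1 yaz 104.3 elev -0.7
[ 0.014  0.005 -0.047]
[223.   9. 254.] q [-0.33 -0.57  2.58  0.35  0.77 -2.37] tilt 26.1 az 14.2 yaz 104.6 elev -0.2
[ 0.016  0.005 -0.047]
[203.  -1. 255.] q [-0.47 -0.61  2.58  0.37  0.88 -2.49] tilt 24.3 az 15.6 yaz 104.8 elev 0.4
[ 0.018  0.005 -0.046]
[184.  -4. 255.] q [-0.55 -0.65  2.58  0.35  0.97 -2.54] tilt 22.5 az 16.2 yaz 104.8 elev 0.6
```

Request:
arm_command([
  [0.014,0.005,-0.048,0],
  [0.014,0.005,-0.048,0],
  [0.016,0.005,-0.047,0],
  [0.017,0.005,-0.047,0],
])

```text
t: 8.1
ee_pos: [275.6, 14.4, 247.2]
orientation: [-0.153, 1.023, 0.215]
ft_force: [-0.4, -0.7, -0.2]
width: 88.1
```

Run:
```python
from kin2 import *
st();q=ctrl.get_obs()['qpos']
for k in range(5):
    R=fk(q)[1];d=R.inv().apply([-.033,-.0034,-.038]);print(d.round(3));q=sim(q,[[*d,0]],500,1);desc(q)
```

```text
t 8.10 pos [275.6  14.4 247.2] q [-0.209 -0.408  2.579  0.439  0.511 -2.373] F [-0.4 -0.7 -0.2] w 88.1
 tilt 30.90 az 11.96 | y az 104.40 elev -1.46 x [ 0.502  0.106 -0.858]
[ 0.016  0.006 -0.048]
[266.   7. 240.] q [-0.27 -0.4   2.58  0.45  0.56 -2.44] tilt 28.7 az 13.2 yaz 104.7 elev -0.9
[ 0.018  0.006 -0.047]
[256.  -3. 233.] q [-0.35 -0.38  2.58  0.46  0.6  -2.52] tilt 26.6 az 14.8 yaz 105.1 elev -0.2
[ 0.019  0.005 -0.046]
[247.  -9. 226.] q [-0.39 -0.37  2.58  0.44  0.63 -2.54] tilt 24.3 az 16.0 yaz 105.2 elev 0.3
[ 0.021  0.005 -0.045]
[238. -15. 219.] q [-0.41 -0.35  2.58  0.41  0.65 -2.54] tilt 22.0 az 17.1 yaz 105.2 elev 0.8
[ 0.023  0.005 -0.045]
[230. -20. 211.] q [-0.43 -0.32  2.58  0.38  0.66 -2.54] tilt 19.7 az 18.5 yaz 105.2 elev 1.2
```

Request:
arm_command([
  [0.017,0.014,-0.045,0],
  [0.018,0.014,-0.045,0],
  [0.019,0.014,-0.044,0],
])

```text
t: 8.4
ee_pos: [255.0, 22.1, 236.7]
orientation: [-0.152, 1.106, 0.222]
ft_force: [0.3, -0.2, -0.3]
width: 87.7
```

Run:
```python
from kin2 import *
st()
```

```text
t 8.40 pos [255.   22.1 236.7] q [-0.141 -0.412  2.579  0.304  0.566 -2.193] F [ 0.3 -0.2 -0.3] w 87.7
 tilt 26.22 az 13.28 | y az 104.61 elev -0.66 x [ 0.43   0.101 -0.897]
```

Request:
arm_command([
  [0.02,0.01,-0.043,0],
  [0.02,0.01,-0.043,0],
])

```text
t: 8.6
ee_pos: [241.0, 23.2, 230.0]
orientation: [-0.154, 1.159, 0.228]
ft_force: [-0.4, -0.2, 0.8]
width: 87.7
```

Run:
```python
from kin2 import *
st()
th=np.radians(33.);ps=np.radians(14.2);a=np.array([-np.sin(th)*np.cos(ps),-np.sin(th)*np.sin(ps),np.cos(th)])
pin=np.array([615,25.5,173.5])-30*a
pre=pin+120*a+20*np.array([-.97,-.243,0]);print('pinch',pin,pre);plan(pre)
```

```text
t 8.60 pos [241.   23.2 230. ] q [-0.127 -0.411  2.58   0.258  0.611 -2.143] F [-0.4 -0.2  0.8] w 87.7
 tilt 23.17 az 14.54 | y az 104.92 elev -0.16 x [ 0.381  0.099 -0.919]
pinch [630.8399334   29.50811934 148.33988296] [548.08019981   8.61564199 248.98035112]
7 [[np.float64(0.014), np.float64(-0.0133), np.float64(0.0395), 0.0], [np.float64(0.014), np.float64(-0.0133), np.float64(0.0395), 0.0], [np.float64(0.014), np.float64(-0.0133), np.float64(0.0395), 0.0], [np.float64(0.014), np.float64(-0.0133), np.float64(0.0395), 0.0], [np.float64(0.014), np.float64(-0.0133), np.float64(0.0395), 0.0], [np.float64(0.014), np.float64(-0.0133), np.float64(0.0395), 0.0], [np.float64(0.014), np.float64(-0.0133), np.float64(0.0395), 0.0]]
```

Request:
arm_command([
  [0.012,-0.013,0.04,0],
  [0.012,-0.013,0.04,0],
  [0.013,-0.013,0.04,0],
  [0.013,-0.013,0.04,0.005],
  [0.013,-0.013,0.04,0.005],
  [0.013,-0.01,0.04,0],
  [0,0,0,0],
])

```text
t: 9.3
ee_pos: [513.7, 13.8, 258.6]
orientation: [-0.148, 1.153, 0.221]
ft_force: [-0.1, -0.6, -0.0]
width: 88.0
```

Run:
```python
from kin2 import *
np.set_printoptions(precision=1,suppress=True)
st();print(tf([615,25.5,173.5]))
a=ctrl.get_image('wrist')[:,:,::-1].copy();cv2.imwrite('pics/f_w.png',a)
a=a[80:280,200:460];cv2.imwrite('pics/f_wz.png',cv2.resize(a,None,fx=3,fy=3,interpolation=2));st()
```

```text
t 9.30 pos [513.7  13.8 258.6] q [-0.1  0.1  2.1  0.2  0.5 -2.1] F [-0.1 -0.6 -0. ] w 88.0
 tilt 23.56 az 14.11 | y az 104.43 elev -0.14 x [ 0.4  0.1 -0.9]
[118.4 -13.7  58.6]
t 9.35 pos [510.7  13.9 257.5] q [-0.1  0.1  2.1  0.2  0.5 -2.1] F [-0.4 -0.4 -0.3] w 88.0
 tilt 23.37 az 14.27 | y az 104.45 elev -0.08 x [ 0.4  0.1 -0.9]
```

View pics/f_wz.png

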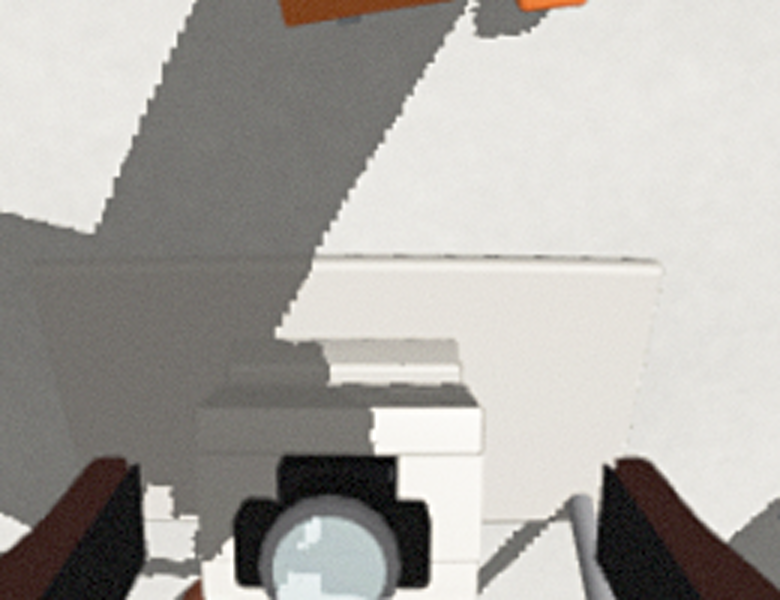

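```bash
cat > tgt.py <<'E'
from kin2 import *
th=np.radians(33.);ps=np.radians(14.2);a=np.array([-np.sin(th)*np.cos(ps),-np.sin(th)*np.sin(ps),np.cos(th)])
lens=np.array([615,25.5,173.5]);pin=lens-30*a
def tcp_for(s):
    x=Ro.from_rotvec(ctrl.get_obs()['orientation']).as_matrix()[:,0]; return pin+s*a-6*x
E
python3 - <<'E'
from tgt import *
st();print(tf(tcp_for(75)));plan(tcp_for(75))
E
```

```text
t 9.35 pos [510.7  13.9 257.5] q [-0.064  0.108  2.108  0.237  0.548 -2.066] F [-0.4 -0.4 -0.3] w 88.0
 tilt 23.37 az 14.27 | y az 104.45 elev -0.08 x [ 0.384  0.098 -0.918]
[ 67.93891868 -14.67206694  54.50962954]
2 [[np.float64(0.034), np.float64(-0.0073), np.float64(0.0273), 0.0], [np.float64(0.034), np.float64(-0.0073), np.float64(0.0273), 0.0]]
```

Request:
arm_command([
  [0.022,-0.006,0.02,0.004],
  [0.022,-0.006,0.02,0],
  [0.022,-0.003,0.014,0],
  [0,0,0,0],
  [0,0,0,0],
])

```text
t: 9.85
ee_pos: [583.8, 17.6, 216.5]
orientation: [-0.144, 1.163, 0.221]
ft_force: [0.8, -0.1, 1.2]
width: 87.8
```

Run:
```python
from tgt import *
np.set_printoptions(precision=1,suppress=True)
st();print(tf(tcp_for(0)),tf(lens))
a=ctrl.get_image('wrist')[:,:,::-1].copy();cv2.imwrite('pics/g_w.png',a)
a=a[140:320,200:460];cv2.imwrite('pics/g_wz.png',cv2.resize(a,None,fx=3,fy=3,interpolation=2));st()
```

```text
t 9.85 pos [583.8  17.6 216.5] q [-0.   0.3  2.   0.2  0.5 -2.1] F [ 0.8 -0.1  1.2] w 87.8
 tilt 23.02 az 14.52 | y az 104.26 elev 0.11 x [ 0.4  0.1 -0.9]
[75.7 -0.2 18. ] [52.2 -0.1 12.9]
t 9.90 pos [583.6  17.6 216.7] q [-0.   0.3  2.   0.2  0.5 -2.1] F [-0.   0.4  0.1] w 88.0
 tilt 23.04 az 14.51 | y az 104.26 elev 0.11 x [ 0.4  0.1 -0.9]
```

View pics/g_wz.png

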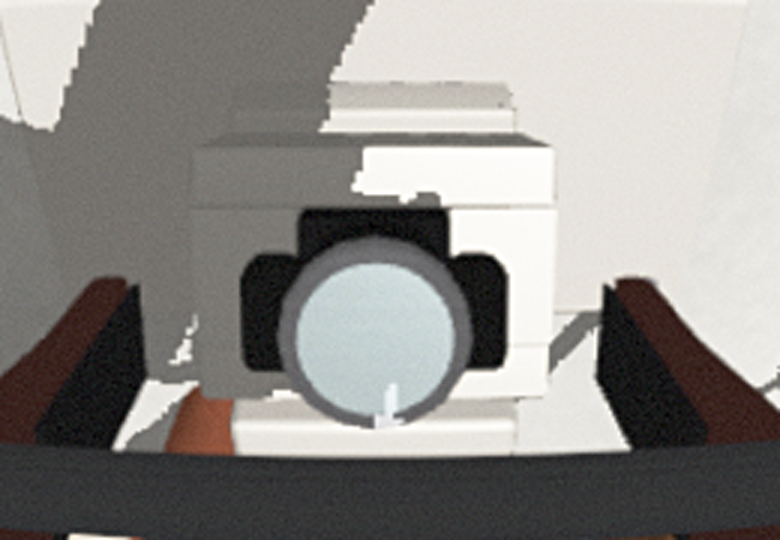

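Run:
```python
from tgt import *
np.set_printoptions(precision=1,suppress=True)
o,d=wray((325.3,251));
for r in(203,208,213):print(r,tf(o+d*r),o+d*r)
print(mid(o,d,*ray('top',(310.8,159))))
# dock block / button positions: button top outline rows
for p in((200+241/3,140+312/3),(200+508/3,140+312/3)):
    o,d=wray(p);print(tf(o+d*238))
```

```text
203 [49.4  0.6 11.6] [612.5  25.6 175.7]
208 [54.   0.6 13.5] [616.   26.5 172.3]
213 [58.6  0.6 15.5] [619.5  27.4 168.8]
(array([615.1,  25.5, 173.4]), np.float64(1.5018094584864072))
[ 81.5 -33.6  19.7]
[81.1 34.4 19.6]
```

Request:
arm_command([
  [0.025,0,0.006,0],
  [0.025,0,0.006,0],
  [0.022,0,0.005,0],
  [0,0,0,0],
  [0,0,0,0],
])

```text
t: 10.4
ee_pos: [622.4, 28.0, 161.0]
orientation: [-0.144, 1.16, 0.22]
ft_force: [0.2, -0.2, -0.7]
width: 87.9
```

Run:
```python
from tgt import *
np.set_printoptions(precision=1,suppress=True)
st();print(tf(tcp_for(0)),tf(lens))
a=ctrl.get_image('wrist')[:,:,::-1].copy();cv2.imwrite('pics/h_w.png',a)
a=a[180:380,180:480];cv2.imwrite('pics/h_wz.png',cv2.resize(a,None,fx=2.6,fy=2.6,interpolation=2));st()
```

```text
t 10.40 pos [622.4  28.  161. ] q [-0.   0.4  1.9  0.3  0.4 -2.1] F [ 0.2 -0.2 -0.7] w 87.9
 tilt 23.20 az 14.39 | y az 104.24 elev 0.06 x [ 0.4  0.1 -0.9]
[ 9.  -0.6  2.9] [-14.6  -0.6  -2.2]
t 10.45 pos [622.3  27.9 161.2] q [-0.   0.4  1.9  0.3  0.4 -2.1] F [ 0.6  0.2 -0. ] w 87.9
 tilt 23.22 az 14.37 | y az 104.23 elev 0.06 x [ 0.4  0.1 -0.9]
```

View pics/h_wz.png

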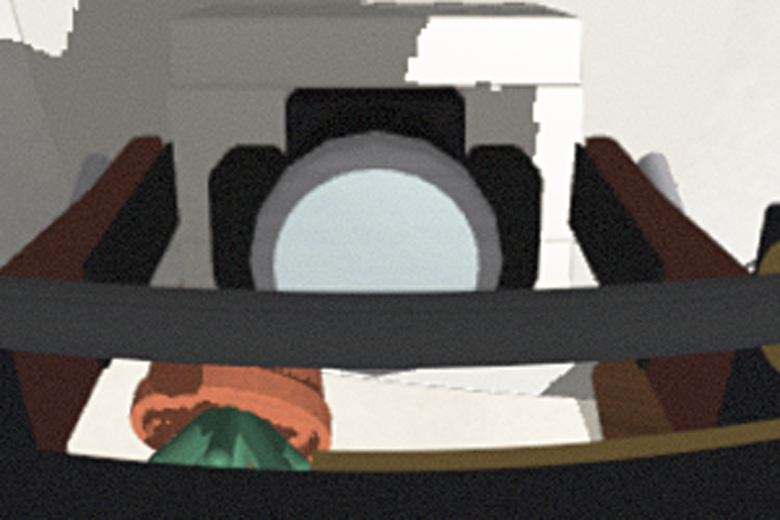

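Request:
arm_command([
  [0.009,-0.0005,0.003,0],
  [0,0,0,0],
])

```text
t: 10.65
ee_pos: [628.5, 28.7, 156.1]
orientation: [-0.144, 1.157, 0.22]
ft_force: [0.2, 1.1, 0.4]
width: 87.8
```

Request:
arm_command([
  [0.001,0,0,0],
  [0,0,0,0],
  [0,0,0,0],
], hand=0.067)

```text
t: 10.95
ee_pos: [629.0, 28.7, 156.3]
orientation: [-0.144, 1.156, 0.219]
ft_force: [-0.6, 0.4, -1.2]
width: 68.4
```

Run:
```python
from tgt import *
np.set_printoptions(precision=1,suppress=True)
st();print(tf(tcp_for(0)),tf(lens))
```

```text
t 10.95 pos [629.   28.7 156.3] q [-0.   0.4  1.9  0.3  0.4 -2.1] F [-0.6  0.4 -1.2] w 68.4
 tilt 23.43 az 14.21 | y az 104.21 elev 0.00 x [ 0.4  0.1 -0.9]
[ 2.1  0.4 -1.3] [-21.5   0.4  -6.3]
```

Request:
arm_command([
  [0,0,0,0],
  [0,0,0,0],
  [0,0,0,0],
  [0,0,0,0],
], hand=0.04)

```text
t: 11.35
ee_pos: [628.8, 28.7, 156.7]
orientation: [-0.144, 1.156, 0.22]
ft_force: [-2.5, -0.8, 2.1]
width: 45.4
```

Run:
```python
from tgt import *
np.set_printoptions(precision=1,suppress=True)
st();print(tf(tcp_for(0)),tf(lens))
o=ctrl.get_obs();print(Ro.from_rotvec(o['orientation']).inv().apply(a*.04).round(4))
```

```text
t 11.35 pos [628.8  28.7 156.7] q [-0.   0.4  1.9  0.3  0.4 -2.1] F [-2.5 -0.8  2.1] w 45.4
 tilt 23.44 az 14.23 | y az 104.22 elev 0.00 x [ 0.4  0.1 -0.9]
[ 2.5  0.3 -1.3] [-21.1   0.3  -6.3]
[-0.  0. -0.]
```

Request:
arm_command([
  [0,0,0,0],
  [0,0,0,0],
])

```text
t: 11.55
ee_pos: [628.7, 28.7, 156.7]
orientation: [-0.144, 1.156, 0.22]
ft_force: [0.1, -0.2, 1.3]
width: 45.8
```

Run:
```python
from tgt import *
np.set_printoptions(precision=4,suppress=True)
st()
o=ctrl.get_obs();print(Ro.from_rotvec(o['orientation']).inv().apply(a*.04))
im=ctrl.get_image('wrist')[:,:,::-1].copy();im=im[180:380,180:480];cv2.imwrite('pics/i_wz.png',cv2.resize(im,None,fx=2.6,fy=2.6,interpolation=2))
```

```text
t 11.55 pos [628.7  28.7 156.7] q [-0.021  0.44   1.939  0.288  0.382 -2.088] F [ 0.1 -0.2  1.3] w 45.8
 tilt 23.43 az 14.23 | y az 104.22 elev 0.00 x [ 0.386  0.098 -0.918]
[-0.0394  0.     -0.0066]
```

View pics/i_wz.png

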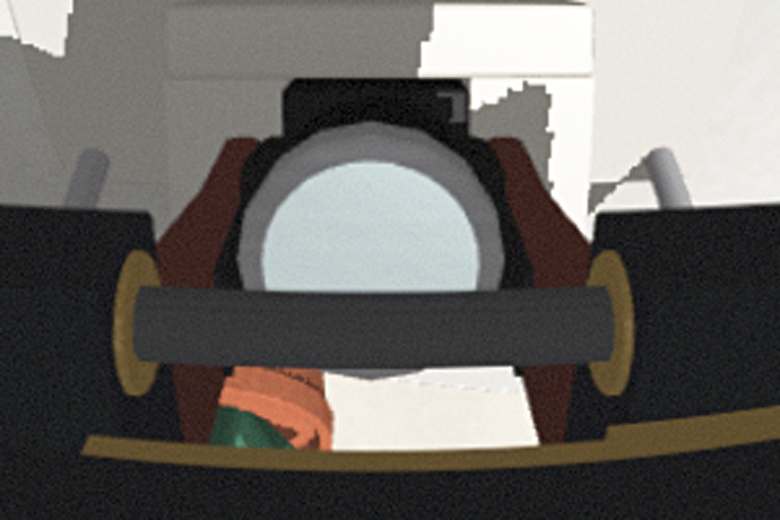

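Request:
arm_command([
  [-0.012,0,-0.0016,0],
  [-0.012,0,-0.0016,0],
  [-0.012,0,-0.0016,0],
])

```text
t: 11.9
ee_pos: [609.5, 24.0, 188.1]
orientation: [-0.144, 1.158, 0.22]
ft_force: [1.7, 1.0, -1.8]
width: 45.4
```

Run:
```python
from tgt import *
np.set_printoptions(precision=4,suppress=True)
st(); d=ctrl.get_obs()['ee_pos']-np.array([628.7,28.7,156.7]);print(d,d@a,np.degrees(np.arctan2(np.hypot(d[0],d[1]),d[2])))
```

```text
t 11.90 pos [609.5  24.  188.1] q [-0.031  0.364  1.963  0.263  0.435 -2.068] F [ 1.7  1.  -1.8] w 45.4
 tilt 23.32 az 14.29 | y az 104.23 elev 0.03 x [ 0.384  0.098 -0.918]
[-19.1937  -4.7473  31.4185] 37.11819938054117 32.182736945391575
```

Request:
arm_command([
  [-0.015,0,-0.002,0],
  [-0.02,0,-0.003,0],
  [-0.02,0,-0.003,0],
  [-0.02,0,-0.003,0],
  [0,0,0,0],
])

```text
t: 12.4
ee_pos: [564.3, 13.1, 258.1]
orientation: [-0.144, 1.161, 0.22]
ft_force: [-0.4, 0.6, -2.5]
width: 45.5
```

Run:
```python
from tgt import *
np.set_printoptions(precision=4,suppress=True)
st(); d=ctrl.get_obs()['ee_pos']-np.array([628.7,28.7,156.7]);print(d,d@a,np.degrees(np.arctan2(np.hypot(d[0],d[1]),d[2])))
im=ctrl.get_image('wrist')[:,:,::-1].copy();im=im[180:380,180:480];cv2.imwrite('pics/j_wz.png',cv2.resize(im,None,fx=2.6,fy=2.6,interpolation=2))
im=ctrl.get_image('scene')[:,:,::-1].copy();im=im[130:330,220:460];cv2.imwrite('pics/j_s.png',cv2.resize(im,None,fx=3,fy=3,interpolation=2))
```

```text
t 12.40 pos [564.3  13.1 258.1] q [-0.058  0.191  2.001  0.222  0.573 -2.041] F [-0.4  0.6 -2.5] w 45.5
 tilt 23.15 az 14.33 | y az 104.23 elev 0.04 x [ 0.381  0.097 -0.919]
[-64.3556 -15.5558 101.4259] 121.12081260485006 33.13574933241661
```

View pics/j_wz.png

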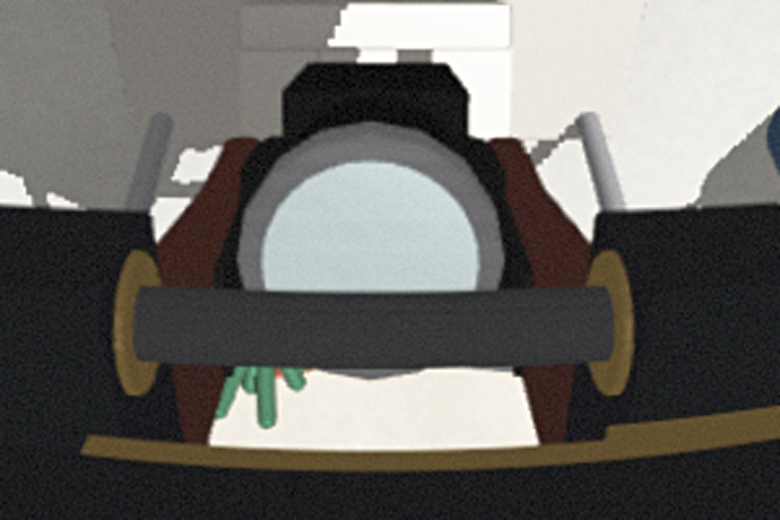

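View pics/j_s.png

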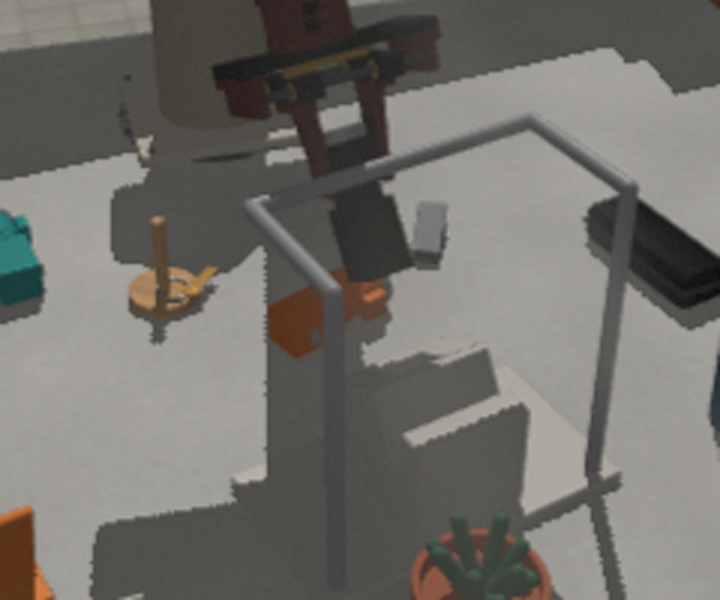

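Run:
```python
from kin2 import *
np.set_printoptions(precision=4,suppress=True)
q=ctrl.get_obs()['qpos'];n=21
p=fk(q)[0];d=(np.array([330,75,320])-p)/n/1000
rows=[]
for i in range(n):
    r=[*fk(q)[1].inv().apply(d),.149];rows.append(r);q=sim(q,[r],500,1)
    if i%5==4:desc(q)
desc(q);print(np.array(rows).round(3).tolist())
```

```text
[509.  28. 272.] q [-0.03  0.08  2.1   0.2   0.58 -1.25] tilt 23.0 az 14.4 yaz 63.9 elev 15.5
[453.  43. 287.] q [ 0.01 -0.04  2.18  0.16  0.62 -0.44] tilt 23.0 az 14.4 yaz 19.2 elev 23.0
[397.  57. 302.] q [ 0.06 -0.17  2.25  0.12  0.67  0.4 ] tilt 23.0 az 14.4 yaz -26.2 elev 17.9
[341.  72. 317.] q [ 0.14 -0.31  2.31  0.07  0.75  1.26] tilt 23.0 az 14.4 yaz -67.2 elev 3.5
[330.  75. 320.] q [ 0.16 -0.34  2.32  0.05  0.77  1.44] tilt 23.0 az 14.4 yaz -75.1 elev 0.2
[[-0.007, 0.006, -0.008, 0.149], [-0.007, 0.004, -0.009, 0.149], [-0.007, 0.003, -0.009, 0.149], [-0.007, 0.002, -0.01, 0.149], [-0.007, 0.0, -0.01, 0.149], [-0.007, -0.001, -0.01, 0.149], [-0.007, -0.003, -0.009, 0.149], [-0.007, -0.004, -0.009, 0.149], [-0.007, -0.005, -0.008, 0.149], [-0.007, -0.007, -0.007, 0.149], [-0.007, -0.008, -0.006, 0.149], [-0.007, -0.008, -0.005, 0.149], [-0.007, -0.009, -0.004, 0.149], [-0.007, -0.01, -0.002, 0.149], [-0.007, -0.01, -0.001, 0.149], [-0.007, -0.01, 0.001, 0.149], [-0.007, -0.01, 0.002, 0.149], [-0.007, -0.009, 0.003, 0.149], [-0.007, -0.009, 0.005, 0.149], [-0.007, -0.008, 0.006, 0.149], [-0.007, -0.007, 0.007, 0.149]]
```

Request:
arm_command([
  [-0.01,0.006,-0.01,0.05],
  [-0.01,0.004,-0.01,0.1],
  [-0.007,0.003,-0.009,0.149],
  [-0.007,0.002,-0.01,0.149],
  [-0.007,0,-0.01,0.149],
  [-0.007,-0.001,-0.01,0.149],
  [-0.007,-0.003,-0.009,0.149],
  [-0.007,-0.004,-0.009,0.149],
  [-0.007,-0.005,-0.008,0.149],
  [-0.007,-0.007,-0.007,0.149],
])

```text
t: 13.5
ee_pos: [438.2, 31.9, 281.6]
orientation: [1.04, 1.118, -0.598]
ft_force: [-0.0, 0.2, -2.7]
width: 45.2
```

Run:
```python
from kin2 import *
st();print(ctrl.get_obs()['orientation'])
```

```text
t 13.50 pos [438.2  31.9 281.6] q [-0.024 -0.052  2.199  0.182  0.634 -0.614] F [-0.   0.2 -2.7] w 45.2
 tilt 21.97 az 15.23 | y az 27.38 elev 21.52 x [ 0.361  0.098 -0.927]
[ 1.0399243   1.11792629 -0.59808235]
```

Run:
```python
from kin2 import *
np.set_printoptions(precision=4,suppress=True)
q=ctrl.get_obs()['qpos'];n=12
p=fk(q)[0];d=(np.array([325,72,315])-p)/n/1000
rows=[]
for i in range(n):
    r=[*fk(q)[1].inv().apply(d),.147];rows.append(r);q=sim(q,[r],500,1)
desc(q);print(np.array(rows).round(3).tolist())
```

```text
[325.  72. 315.] q [ 0.14 -0.34  2.32  0.07  0.78  1.41] tilt 22.0 az 15.2 yaz -74.6 elev 0.1
[[-0.006, -0.005, -0.007, 0.147], [-0.006, -0.006, -0.006, 0.147], [-0.006, -0.007, -0.005, 0.147], [-0.006, -0.008, -0.004, 0.147], [-0.006, -0.008, -0.003, 0.147], [-0.006, -0.009, -0.002, 0.147], [-0.006, -0.009, -0.0, 0.147], [-0.006, -0.009, 0.001, 0.147], [-0.006, -0.008, 0.002, 0.147], [-0.006, -0.008, 0.003, 0.147], [-0.006, -0.007, 0.005, 0.147], [-0.006, -0.007, 0.006, 0.147]]
```

Request:
arm_command([
  [-0.006,-0.005,-0.007,0.147],
  [-0.006,-0.006,-0.006,0.147],
  [-0.006,-0.007,-0.005,0.147],
  [-0.006,-0.008,-0.004,0.147],
  [-0.006,-0.008,-0.003,0.147],
  [-0.006,-0.009,-0.002,0.147],
  [-0.006,-0.009,0,0.147],
  [-0.006,-0.009,0.001,0.147],
  [-0.006,-0.008,0.002,0.147],
  [-0.006,-0.008,0.003,0.147],
])

```text
t: 14.5
ee_pos: [336.3, 69.1, 305.3]
orientation: [2.254, 0.523, -1.533]
ft_force: [0.6, 0.6, -2.7]
width: 45.4
```

Run:
```python
from kin2 import *
st()
```

```text
t 14.50 pos [336.3  69.1 305.3] q [ 0.122 -0.289  2.31   0.081  0.763  1.109] F [ 0.6  0.6 -2.7] w 45.4
 tilt 20.81 az 16.00 | y az -60.28 elev 5.15 x [ 0.342  0.098 -0.935]
```

Request:
arm_command([
  [0,0,0,0.13],
  [0,0,0,0.13],
  [0,0,0,0],
])

```text
t: 14.8
ee_pos: [334.4, 69.8, 303.2]
orientation: [2.448, 0.332, -1.698]
ft_force: [0.0, 0.2, -2.2]
width: 45.5
```

Run:
```python
from kin2 import *
st()
im=ctrl.get_image('scene')[:,:,::-1].copy();cv2.imwrite('pics/k_s0.png',im);im=im[60:260,200:440];cv2.imwrite('pics/k_s.png',cv2.resize(im,None,fx=3,fy=3,interpolation=2))
st();q=ctrl.get_obs()['qpos']
for k in range(9):
    R=fk(q)[1];d=R.inv().apply([-.035*.97,-.035*.24,-.035]);print(d.round(3));q=sim(q,[[*d,0]],500,1);desc(q)
```

```text
t 14.80 pos [334.4  69.8 303.2] q [ 0.124 -0.288  2.313  0.081  0.763  1.383] F [ 0.   0.2 -2.2] w 45.5
 tilt 20.57 az 16.27 | y az -74.84 elev -0.42 x [ 0.337  0.098 -0.936]
t 14.85 pos [334.4  69.7 303.2] q [ 0.124 -0.288  2.313  0.081  0.763  1.38 ] F [ 0.4 -0.5 -2.1] w 45.4
 tilt 20.56 az 16.26 | y az -74.65 elev -0.34 x [ 0.337  0.098 -0.936]
[ 0.02  -0.001  0.045]
[301.  61. 268.] q [ 0.1  -0.31  2.41  0.1   0.68  1.34] tilt 20.6 az 16.3 yaz -74.6 elev -0.3
[ 0.02  -0.001  0.045]
[267.  53. 233.] q [ 0.08 -0.31  2.52  0.13  0.59  1.29] tilt 20.6 az 16.3 yaz -74.6 elev -0.3
[ 0.02  -0.001  0.045]
[242.  46. 209.] q [ 0.04 -0.3   2.58  0.16  0.54  1.22] tilt 19.8 az 16.6 yaz -74.6 elev -0.4
[ 0.021 -0.001  0.045]
[235.  40. 202.] q [ 0.01 -0.28  2.58  0.17  0.56  1.18] tilt 17.5 az 17.7 yaz -74.5 elev -0.7
[ 0.023 -0.001  0.044]
[229.  33. 195.] q [-0.03 -0.26  2.58  0.18  0.58  1.14] tilt 15.4 az 19.5 yaz -74.4 elev -1.1
[ 0.025 -0.     0.043]
[224.  24. 187.] q [-0.08 -0.22  2.58  0.19  0.58  1.08] tilt 13.2 az 22.2 yaz -74.3 elev -1.5
[ 0.026 -0.     0.042]
[220.  14. 177.] q [-0.13 -0.18  2.58  0.2   0.58  1.01] tilt 11.2 az 26.4 yaz -74.2 elev -2.1
[0.028 0.    0.041]
[217.   1. 165.] q [-0.2  -0.11  2.58  0.22  0.57  0.92] tilt 9.4 az 33.1 yaz -74.1 elev -2.8
[0.029 0.    0.04 ]
[213. -14. 149.] q [-0.28 -0.04  2.58  0.24  0.54  0.81] tilt 8.0 az 43.5 yaz -73.9 elev -3.7
```

View pics/k_s.png

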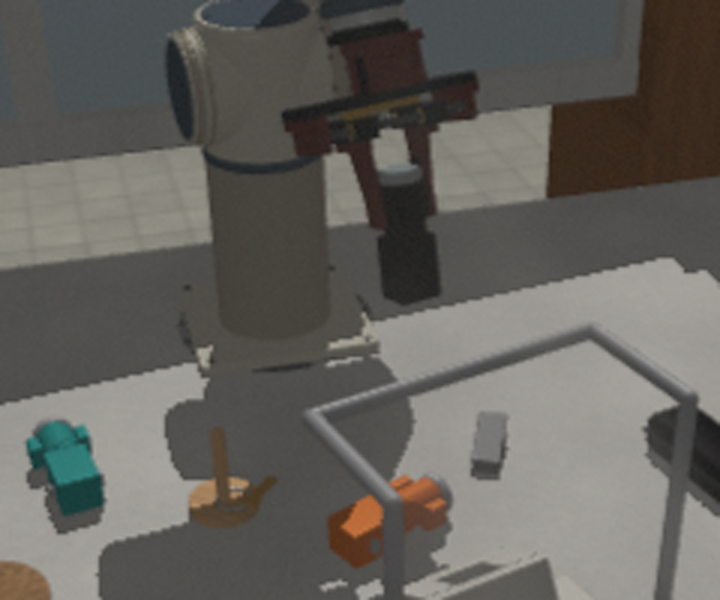

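Run:
```python
from kin2 import *
q=ctrl.get_obs()['qpos']
p=fk(q)[0];d=(np.array([290,95,268])-p)/2/1000
for i in range(2):
    r=fk(q)[1].inv().apply(d);print(r.round(3));q=sim(q,[[*r,0]],500,1)
desc(q)
for k in range(9):
    R=fk(q)[1];d=R.inv().apply([-.037*.95,-.037*.2,-.033]);print(d.round(3));q=sim(q,[[*d,0]],500,1);desc(q)
```

```text
[ 0.01  -0.018  0.023]
[ 0.01  -0.018  0.023]
[290.  95. 268.] q [ 0.27 -0.31  2.42  0.01  0.68  1.58] tilt 20.6 az 16.3 yaz -74.6 elev -0.3
[ 0.018 -0.002  0.045]
[255.  88. 235.] q [ 0.29 -0.33  2.52 -0.    0.59  1.6 ] tilt 20.6 az 16.3 yaz -74.6 elev -0.3
[ 0.018 -0.002  0.045]
[228.  84. 212.] q [ 0.32 -0.33  2.58 -0.02  0.55  1.64] tilt 19.8 az 16.1 yaz -74.7 elev -0.3
[ 0.019 -0.002  0.045]
[216.  88. 208.] q [ 0.38 -0.32  2.58 -0.06  0.58  1.73] tilt 17.6 az 15.1 yaz -74.8 elev 0.0
[ 0.021 -0.002  0.044]
[203.  93. 204.] q [ 0.45 -0.32  2.58 -0.1   0.61  1.83] tilt 15.6 az 13.5 yaz -74.9 elev 0.4
[ 0.022 -0.002  0.043]
[189. 101. 200.] q [ 0.54 -0.3   2.58 -0.14  0.64  1.95] tilt 13.6 az 10.8 yaz -75.0 elev 1.0
[ 0.024 -0.002  0.043]
[173. 111. 194.] q [ 0.66 -0.27  2.58 -0.17  0.67  2.1 ] tilt 11.9 az 6.6 yaz -75.2 elev 1.7
[ 0.025 -0.003  0.042]
[155. 124. 186.] q [ 0.8  -0.23  2.58 -0.21  0.68  2.27] tilt 10.4 az 0.1 yaz -75.4 elev 2.6
[ 0.026 -0.003  0.041]
[134. 140. 175.] q [ 0.96 -0.17  2.58 -0.24  0.68  2.46] tilt 9.4 az -8.8 yaz -75.6 elev 3.7
[ 0.027 -0.004  0.04 ]
[116. 150. 163.] q [ 1.05 -0.11  2.58 -0.22  0.65  2.54] tilt 7.9 az -17.6 yaz -75.3 elev 4.3
```

Request:
arm_command([
  [0.012,-0.01,0.03,0],
  [0.015,-0.006,0.035,0],
  [0.018,0,0.04,0],
  [0.018,0,0.04,0],
])

```text
t: 15.25
ee_pos: [238.9, 59.0, 210.3]
orientation: [2.427, 0.347, -1.694]
ft_force: [-0.7, -0.9, -3.1]
width: 45.1
```

Run:
```python
from kin2 import *
st();q=ctrl.get_obs()['qpos']
for dy in(0,.01,-.01):
  print(dy);qq=q
  for k in range(4):
    qq=sim(qq,[[.02,dy,.044,0]],500,1);desc(qq)
```

```text
t 15.25 pos [238.9  59.  210.3] q [ 0.134 -0.316  2.582  0.103  0.53   1.341] F [-0.7 -0.9 -3.1] w 45.1
 tilt 20.16 az 16.30 | y az -73.74 elev -0.01 x [ 0.331  0.097 -0.939]
0
[232.  55. 206.] q [ 0.12 -0.3   2.58  0.1   0.56  1.32] tilt 17.9 az 16.8 yaz -73.7 elev -0.2
[224.  49. 202.] q [ 0.09 -0.3   2.58  0.1   0.59  1.3 ] tilt 15.8 az 17.6 yaz -73.6 elev -0.3
[215.  42. 199.] q [ 0.06 -0.29  2.58  0.11  0.63  1.26] tilt 13.7 az 18.8 yaz -73.6 elev -0.6
[205.  34. 198.] q [ 0.01 -0.3   2.58  0.11  0.67  1.22] tilt 11.7 az 20.7 yaz -73.5 elev -0.9
0.01
[235.  43. 205.] q [ 0.03 -0.3   2.58  0.15  0.56  1.2 ] tilt 18.0 az 17.2 yaz -73.6 elev -0.3
[229.  23. 199.] q [-0.1  -0.28  2.58  0.21  0.59  1.03] tilt 16.0 az 19.1 yaz -73.5 elev -0.8
[222.  -1. 192.] q [-0.25 -0.25  2.58  0.25  0.63  0.84] tilt 14.2 az 22.4 yaz -73.3 elev -1.4
[211. -30. 184.] q [-0.43 -0.21  2.58  0.29  0.65  0.63] tilt 12.8 az 27.2 yaz -73.1 elev -2.3
-0.01
[229.  66. 206.] q [ 0.2  -0.3   2.58  0.05  0.56  1.45] tilt 17.9 az 16.3 yaz -73.7 elev -0.0
[217.  75. 202.] q [ 0.29 -0.3   2.58 -0.01  0.58  1.58] tilt 15.8 az 15.8 yaz -73.8 elev 0.1
[202.  87. 198.] q [ 0.4  -0.29  2.58 -0.06  0.62  1.73] tilt 13.7 az 14.4 yaz -73.9 elev 0.4
[183. 100. 195.] q [ 0.53 -0.29  2.58 -0.11  0.65  1.9 ] tilt 11.8 az 11.6 yaz -74.0 elev 0.9
```

Request:
arm_command([
  [0.018,-0.003,0.044,0],
  [0.019,-0.003,0.044,0],
  [0.02,-0.003,0.044,0],
  [0.02,-0.003,0.043,0],
])

```text
t: 15.65
ee_pos: [202.7, 53.5, 206.5]
orientation: [2.308, 0.349, -1.816]
ft_force: [-0.8, -0.1, -2.9]
width: 45.4
```

Run:
```python
from kin2 import *
st();im=ctrl.get_image('scene')[:,:,::-1].copy();im=im[60:260,200:440];cv2.imwrite('pics/l_s.png',cv2.resize(im,None,fx=3,fy=3,interpolation=2))
st()
```

```text
t 15.65 pos [202.7  53.5 206.5] q [ 0.153 -0.352  2.581  0.056  0.678  1.384] F [-0.8 -0.1 -2.9] w 45.4
 tilt 13.61 az 17.41 | y az -72.83 elev -0.06 x [ 0.224  0.07  -0.972]
t 15.70 pos [201.6  53.3 206.3] q [ 0.153 -0.353  2.581  0.056  0.681  1.385] F [-1.   0.3 -2.9] w 45.5
 tilt 13.48 az 17.47 | y az -72.83 elev -0.07 x [ 0.222  0.07  -0.972]
```

View pics/l_s.png

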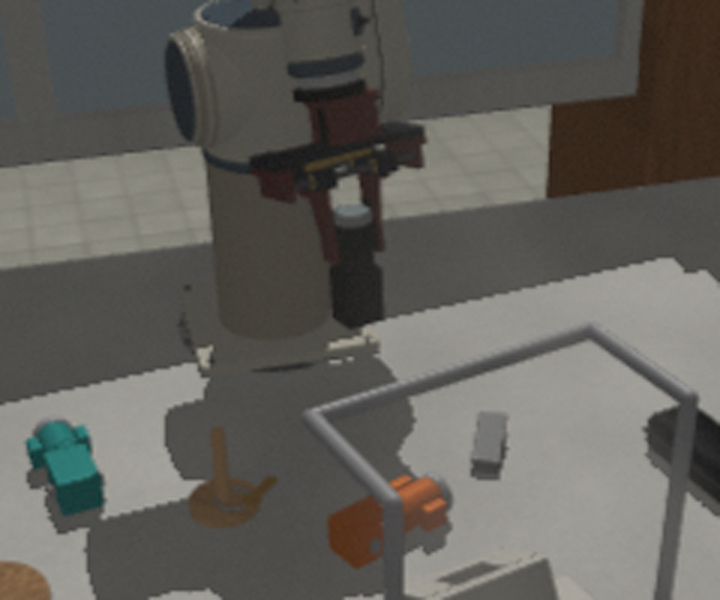

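Request:
arm_command([
  [0.02,-0.002,0.043,0],
  [0.01,-0.002,0.035,0],
])

```text
t: 15.9
ee_pos: [175.2, 46.5, 215.5]
orientation: [2.258, 0.351, -1.864]
ft_force: [-0.1, -0.2, -2.4]
width: 45.2
```

Run:
```python
from kin2 import *
np.set_printoptions(precision=4,suppress=True)
st();q=ctrl.get_obs()['qpos']
# path: out to (330,-20,250) then to mat hover
for t in ([330,20,240],[400,-200,240],[440,-340,230]):
    t=np.array(t,float);n=int(np.ceil(np.linalg.norm(t-fk(q)[0])/42));d=(t-fk(q)[0])/n/1000
    print(n,fk(q)[1].inv().apply(d))
    for i in range(n): q=sim(q,[[*fk(q)[1].inv().apply(d),0]],500,1)
    desc(q)
```

```text
t 15.90 pos [175.2  46.5 215.5] q [ 0.14  -0.439  2.58   0.047  0.813  1.376] F [-0.1 -0.2 -2.4] w 45.2
 tilt 10.94 az 18.32 | y az -72.43 elev -0.14 x [ 0.18   0.06  -0.982]
4 [ 0.0006  0.018  -0.0354]
[330.  20. 240.] q [-0.03 -0.11  2.33  0.1   0.75  1.17] tilt 10.9 az 18.3 yaz -72.4 elev -0.1
6 [-0.0001  0.0385 -0.0001]
[ 400. -200.  240.] q [-0.59  0.12  2.09  0.21  0.82  0.55] tilt 10.9 az 18.3 yaz -72.4 elev -0.1
4 [0.0022 0.0364 0.0015]
[ 440. -340.  230.] q [-0.77  0.31  1.86  0.22  0.89  0.37] tilt 10.9 az 18.3 yaz -72.4 elev -0.1
```

Request:
arm_command([
  [-0.003,0.018,-0.036,0],
  [-0.003,0.018,-0.036,0],
  [-0.003,0.018,-0.036,0],
  [-0.003,0.02,-0.03,0],
  [0,0.035,-0.003,0],
  [0,0.038,0,0],
  [0,0.038,0,0],
  [0,0.038,0,0],
  [0,0.036,0,0],
])

```text
t: 16.8
ee_pos: [397.9, -165.2, 258.3]
orientation: [2.253, 0.379, -1.819]
ft_force: [0.7, 0.4, -2.2]
width: 45.5
```

Run:
```python
from kin2 import *
np.set_printoptions(precision=4,suppress=True)
st();plan([445,-345,235])
```

```text
t 16.80 pos [ 397.9 -165.2  258.3] q [-0.522  0.054  2.118  0.208  0.836  0.577] F [ 0.7  0.4 -2.2] w 45.5
 tilt 12.09 az 16.97 | y az -70.43 elev 0.55 x [ 0.2    0.061 -0.978]
5 [[np.float64(0.0043), np.float64(0.037), np.float64(0.0042), 0.0], [np.float64(0.0043), np.float64(0.037), np.float64(0.0042), 0.0], [np.float64(0.0043), np.float64(0.037), np.float64(0.0042), 0.0], [np.float64(0.0043), np.float64(0.037), np.float64(0.0042), 0.0], [np.float64(0.0043), np.float64(0.037), np.float64(0.0042), 0.0]]
```

Request:
arm_command([
  [0.002,0.037,0.004,0],
  [0.002,0.037,0.004,0],
  [0.002,0.037,0.004,0],
  [0.002,0.036,0.004,0],
  [0,0,0,0],
  [0,0,0,0],
])

```text
t: 17.4
ee_pos: [438.0, -322.1, 244.0]
orientation: [2.245, 0.384, -1.809]
ft_force: [-0.4, 0.2, -2.7]
width: 45.2
```

Run:
```python
from kin2 import *
np.set_printoptions(precision=4,suppress=True)
st()
for n in('scene','top','wrist'):cv2.imwrite(f'pics/m_{n}.png',ctrl.get_image(n)[:,:,::-1])
a=cv2.imread('pics/m_scene.png')[120:320,80:340];cv2.imwrite('pics/m_sz.png',cv2.resize(a,None,fx=3,fy=3,interpolation=2))
a=cv2.imread('pics/m_top.png')[130:330,360:560];cv2.imwrite('pics/m_tz.png',cv2.resize(a,None,fx=3,fy=3,interpolation=2))
```

```text
t 17.40 pos [ 438.  -322.1  244. ] q [-0.751  0.267  1.892  0.235  0.886  0.326] F [-0.4  0.2 -2.7] w 45.2
 tilt 12.17 az 15.83 | y az -69.84 elev 0.93 x [ 0.203  0.057 -0.978]
```

View pics/m_sz.png

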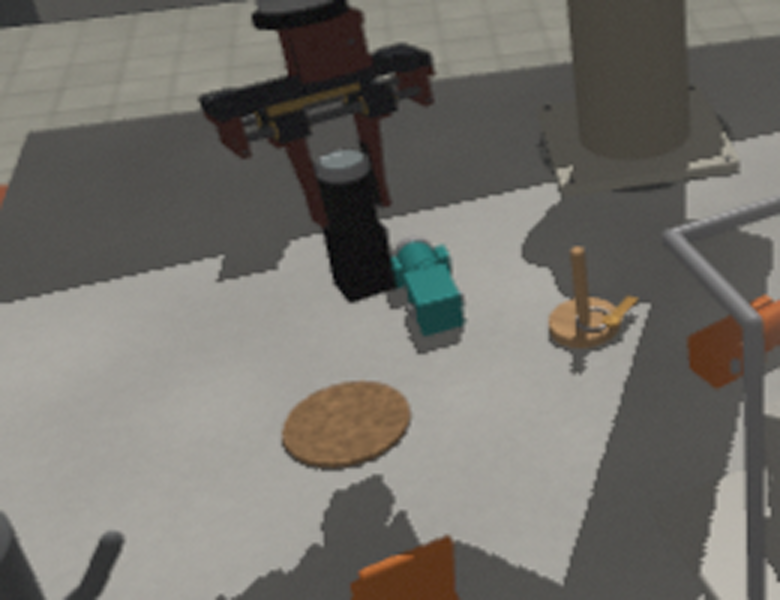

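View pics/m_tz.png

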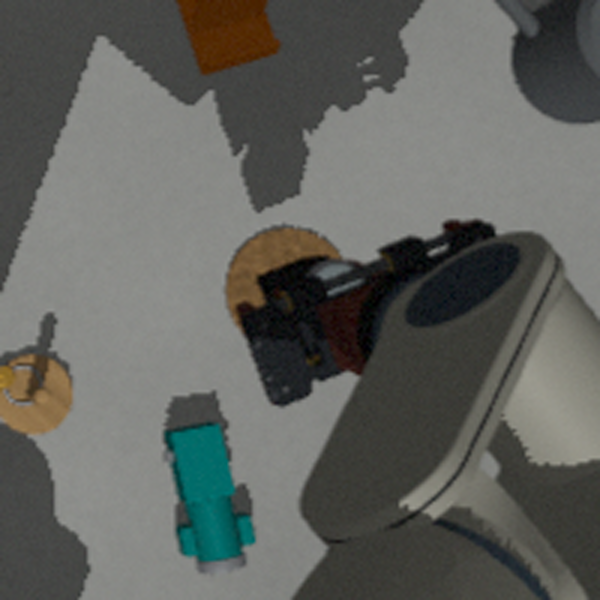

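View pics/m_wrist.png

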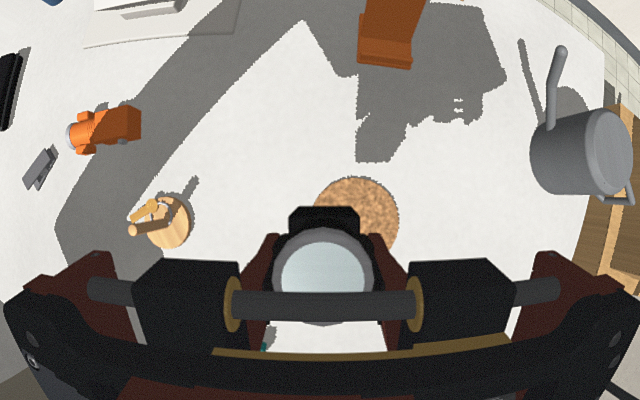

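```bash
cat > torch.py <<'E'
from kin2 import *
Rg=Ro.from_rotvec([-.144,1.156,.22]);pg=np.array([628.7,28.7,156.7])
def axis(thd,psd=14.2):
    th=np.radians(thd);ps=np.radians(psd);return np.array([-np.sin(th)*np.cos(ps),-np.sin(th)*np.sin(ps),np.cos(th)])
lens=np.array([615.1,25.5,173.4])
def now(thd=33.5):
    A=axis(thd);o=ctrl.get_obs();R=Ro.from_rotvec(o['orientation'])
    f=lambda X:o['ee_pos']+R.apply(Rg.inv().apply(X-pg))
    L=f(lens);F=f(lens-125*A);return L,F
def rep(L,F):
    v=(L-F)/np.linalg.norm(L-F);print('lens',L.round(1),'foot',F.round(1),'lean %.1f az %.1f'%(np.degrees(np.arccos(v[2])),np.degrees(np.arctan2(v[1],v[0]))))
E
python3 - <<'E'
from torch import *
for th in(32,33.5,34):
    L,F=now(th);rep(L,F);print(proj('scene',L),proj('scene',F))
print(onz('top',(456.04,226.72),6))
a=cv2.imread('pics/m_scene.png');hsv=cv2.cvtColor(a,cv2.COLOR_BGR2HSV);m=cv2.inRange(hsv,(5,60,60),(20,200,220));m[:,:165]=0;m[:,222:]=0;m[:240]=0;m[290:]=0
M=cv2.moments(m,True);c=(M['m10']/M['m00'],M['m01']/M['m00']);print(c,M['m00'],onz('scene',c,6))
E
```

```text
lens [ 439.5 -320.1  266.5] foot [ 447.5 -319.3  141.8] lean 3.7 az -174.2
[193.77652185 174.36401896] [202.60782612 216.75215123]
lens [ 439.5 -320.1  266.5] foot [ 444.4 -320.4  141.6] lean 2.3 az 176.2
[193.77652185 174.36401896] [202.13791207 216.21867669]
lens [ 439.5 -320.1  266.5] foot [ 443.4 -320.8  141.6] lean 1.8 az 169.7
[193.77652185 174.36401896] [201.98046684 216.03528014]
[ 453.12247289 -361.75170005    6.        ]
(194.940234791889, 261.0629669156884) 937.0 [ 456.56205899 -362.56185952    6.        ]
```

Run:
```python
from torch import *
o=ctrl.get_obs();d=np.array([10,-41.7,-100]);print(o['ee_pos']+d);plan(o['ee_pos']+d,n=4)
```

```text
[ 448.00679361 -362.48454058  144.80575927]
4 [[np.float64(0.0243), np.float64(0.0102), np.float64(0.0065), 0.0], [np.float64(0.0243), np.float64(0.0102), np.float64(0.0065), 0.0], [np.float64(0.0243), np.float64(0.0102), np.float64(0.0065), 0.0], [np.float64(0.0243), np.float64(0.0102), np.float64(0.0065), 0.0]]
```

Request:
arm_command([
  [0.024,0.01,0.0065,0],
  [0.024,0.01,0.0065,0],
  [0.024,0.01,0.0065,0],
  [0.022,0.01,0.0065,0],
  [0,0,0,0],
  [0,0,0,0],
])

```text
t: 18.15
ee_pos: [448.9, -357.0, 148.8]
orientation: [2.24, 0.391, -1.797]
ft_force: [-0.0, -0.8, -2.7]
width: 45.6
```

Run:
```python
from torch import *
st();rep(*now(33.5));F=now(33.5)[1];o=ctrl.get_obs();d=np.array([454.5,-362,18])-F;print(d);plan(o['ee_pos']+d,n=3)
```

```text
t 18.15 pos [ 448.9 -357.   148.8] q [-0.785  0.45   1.889  0.287  0.715  0.211] F [-0.  -0.8 -2.7] w 45.6
 tilt 12.35 az 15.24 | y az -69.20 elev 1.21 x [ 0.206  0.056 -0.977]
lens [ 450.4 -356.3  170.5] foot [ 455.8 -357.    45.6] lean 2.5 az 172.7
[ -1.25303104  -5.04352661 -27.61717818]
3 [[np.float64(0.0088), np.float64(0.0012), np.float64(0.0029), 0.0], [np.float64(0.0088), np.float64(0.0012), np.float64(0.0029), 0.0], [np.float64(0.0088), np.float64(0.0012), np.float64(0.0029), 0.0]]
```

Request:
arm_command([
  [0.009,0.0012,0.0027,0],
  [0.009,0.0012,0.0027,0],
  [0.009,0.0012,0.0027,0],
  [0,0,0,0],
  [0,0,0,0],
])

```text
t: 18.65
ee_pos: [449.5, -361.1, 122.2]
orientation: [2.239, 0.39, -1.791]
ft_force: [-0.6, 0.1, -2.4]
width: 45.5
```

Run:
```python
from torch import *
st();rep(*now(33.5));F=now(33.5)[1];o=ctrl.get_obs();d=np.array([454.5,-362,8])-F;print(d);plan(o['ee_pos']+d,n=3)
im=ctrl.get_image('scene')[:,:,::-1].copy();im=im[140:300,110:310];cv2.imwrite('pics/n_s.png',cv2.resize(im,None,fx=3.7,fy=3.7,interpolation=2))
```

```text
t 18.65 pos [ 449.5 -361.1  122.2] q [-0.79   0.496  1.896  0.309  0.662  0.177] F [-0.6  0.1 -2.4] w 45.5
 tilt 12.49 az 14.36 | y az -69.07 elev 1.45 x [ 0.21   0.054 -0.976]
lens [ 450.9 -360.2  143.9] foot [ 456.7 -361.3   19.1] lean 2.7 az 169.6
[ -2.19266624  -0.71250742 -11.07132753]
3 [[np.float64(0.0034), np.float64(-0.0001), np.float64(0.0015), 0.0], [np.float64(0.0034), np.float64(-0.0001), np.float64(0.0015), 0.0], [np.float64(0.0034), np.float64(-0.0001), np.float64(0.0015), 0.0]]
```

View pics/n_s.png

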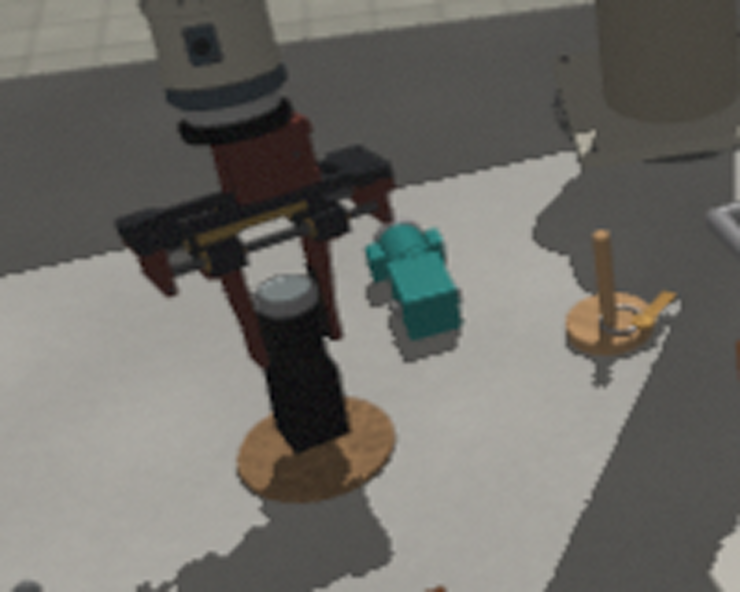

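Request:
arm_command([
  [0.004,0,0.0013,0],
  [0.004,0,0.0013,0],
  [0.002,0,0.0005,0],
  [0,0,0,0],
])

```text
t: 19.1
ee_pos: [448.9, -361.9, 111.5]
orientation: [2.239, 0.389, -1.791]
ft_force: [-0.3, -0.2, -2.3]
width: 45.5
```

Run:
```python
from torch import *
st();rep(*now(33.5))
```

```text
t 19.10 pos [ 448.9 -361.9  111.5] q [-0.792  0.514  1.9    0.318  0.641  0.164] F [-0.3 -0.2 -2.3] w 45.5
 tilt 12.52 az 14.14 | y az -69.08 elev 1.50 x [ 0.21   0.053 -0.976]
lens [ 450.2 -361.1  133.2] foot [ 456.2 -362.2    8.4] lean 2.8 az 169.0
```

Request:
arm_command([
  [0.002,0,0.0004,0],
  [0.001,0,0,0],
  [0,0,0,0],
])

```text
t: 19.4
ee_pos: [449.2, -362.0, 108.2]
orientation: [2.239, 0.389, -1.79]
ft_force: [-0.2, -0.4, -2.3]
width: 45.1
```

Run:
```python
from torch import *
st();rep(*now(33.5))
```

```text
t 19.40 pos [ 449.2 -362.   108.2] q [-0.791  0.519  1.9    0.321  0.634  0.161] F [-0.2 -0.4 -2.3] w 45.1
 tilt 12.53 az 14.10 | y az -69.09 elev 1.51 x [ 0.21   0.053 -0.976]
lens [ 450.6 -361.2  130. ] foot [ 456.5 -362.4    5.1] lean 2.8 az 168.8
```

Request:
arm_command([
  [0.0012,0,0,0],
  [0,0,0,0],
])

```text
t: 19.6
ee_pos: [449.6, -362.0, 107.1]
orientation: [2.239, 0.389, -1.79]
ft_force: [0.5, 0.1, -1.7]
width: 45.4
```

Request:
arm_command([
  [0.0012,0,0,0],
  [0,0,0,0],
])

```text
t: 19.8
ee_pos: [450.0, -362.0, 106.1]
orientation: [2.239, 0.388, -1.79]
ft_force: [-0.5, 0.1, -1.2]
width: 45.4
```

Request:
arm_command([
  [0.0012,0,0,0],
  [0,0,0,0],
])

```text
t: 20.0
ee_pos: [450.5, -362.1, 105.9]
orientation: [2.24, 0.388, -1.789]
ft_force: [-1.7, 0.1, -0.7]
width: 45.7
```

Run:
```python
from torch import *
st();rep(*now(33.5))
im=ctrl.get_image('scene')[:,:,::-1].copy();im=im[190:290,140:270];cv2.imwrite('pics/o_s.png',cv2.resize(im,None,fx=5.5,fy=5.5,interpolation=2))
st()
```

```text
t 20.00 pos [ 450.5 -362.1  105.9] q [-0.79   0.524  1.899  0.324  0.629  0.159] F [-1.7  0.1 -0.7] w 45.7
 tilt 12.59 az 13.95 | y az -69.08 elev 1.55 x [ 0.211  0.053 -0.976]
lens [ 451.8 -361.2  127.6] foot [ 457.9 -362.4    2.7] lean 2.8 az 168.7
t 20.05 pos [ 450.5 -362.1  105.8] q [-0.79   0.524  1.899  0.324  0.629  0.159] F [-1.2  0.7  1.2] w 45.5
 tilt 12.59 az 13.90 | y az -69.08 elev 1.56 x [ 0.212  0.052 -0.976]
```

View pics/o_s.png

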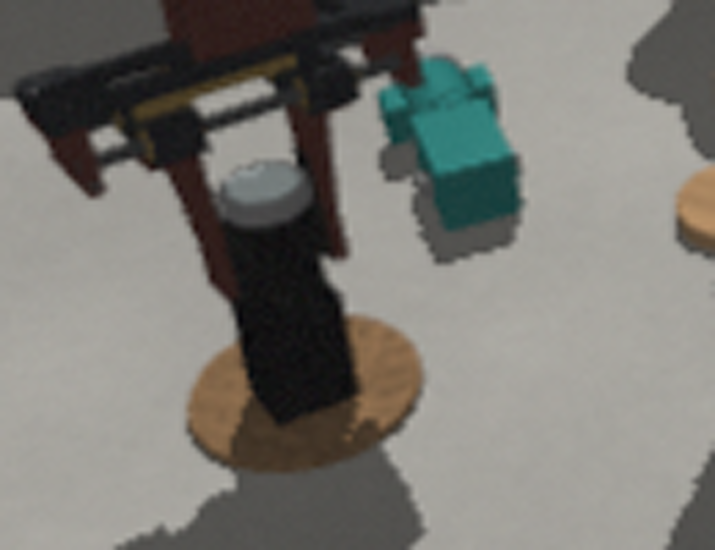

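Request:
arm_command([
  [0,0,0,0],
  [0,0,0,0],
  [0,0,0,0],
  [0,0,0,0],
  [0,0,0,0],
], hand=0.0878)

```text
t: 20.55
ee_pos: [451.1, -362.7, 105.8]
orientation: [2.24, 0.386, -1.787]
ft_force: [0.9, 0.1, -0.8]
width: 82.0
```

Run:
```python
from torch import *
st()
im=ctrl.get_image('wrist')[:,:,::-1].copy();cv2.imwrite('pics/p_w.png',im)
im=ctrl.get_image('scene')[:,:,::-1].copy();im=im[190:290,140:270];cv2.imwrite('pics/p_s.png',cv2.resize(im,None,fx=5.5,fy=5.5,interpolation=2))
```

```text
t 20.55 pos [ 451.1 -362.7  105.8] q [-0.79   0.525  1.899  0.324  0.627  0.159] F [ 0.9  0.1 -0.8] w 82.0
 tilt 12.63 az 13.47 | y az -69.11 elev 1.66 x [ 0.213  0.051 -0.976]
```

View pics/p_w.png

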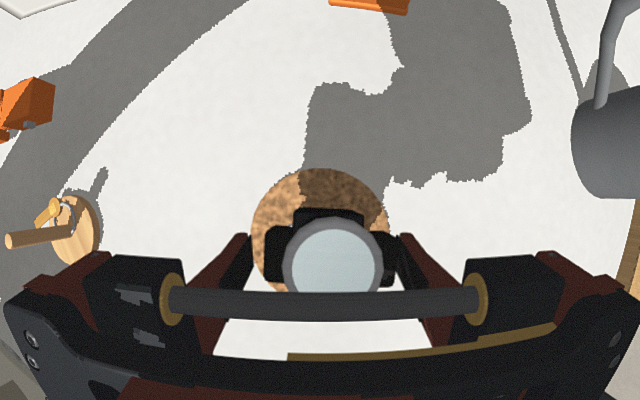

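View pics/p_s.png

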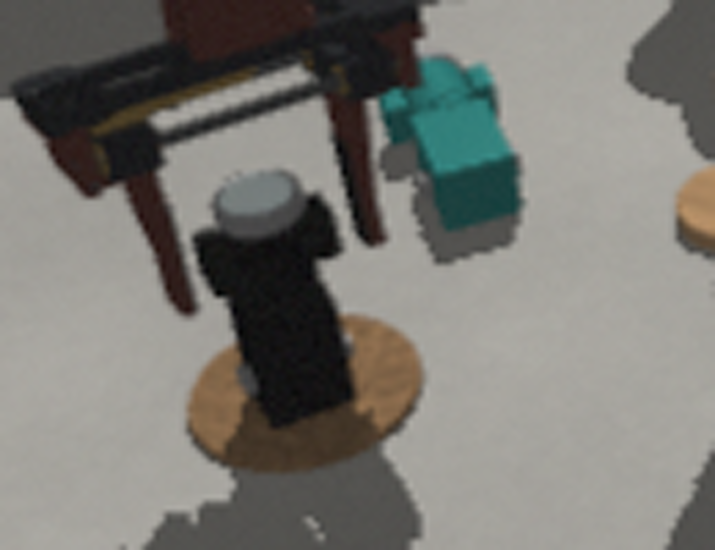

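Request:
arm_command([
  [0,0.003,0,0],
  [-0.015,0,0,0],
  [-0.025,0,0,0],
  [-0.035,0,0,0],
  [-0.045,0,0,0],
  [-0.045,0,0,0],
  [0,0,0,0],
  [0,0,0,0],
], hand=0.0878)

```text
t: 21.45
ee_pos: [414.5, -375.1, 278.3]
orientation: [2.239, 0.383, -1.788]
ft_force: [-0.2, 0.9, -1.5]
width: 87.9
```

Run:
```python
from torch import *
st()
for n in('scene','top','wrist'):cv2.imwrite(f'pics/q_{n}.png',ctrl.get_image(n)[:,:,::-1])
a=cv2.imread('pics/q_scene.png')[190:290,140:270];cv2.imwrite('pics/q_sz.png',cv2.resize(a,None,fx=5.5,fy=5.5,interpolation=2))
```

```text
t 21.45 pos [ 414.5 -375.1  278.3] q [-0.855  0.249  1.826  0.234  0.974  0.226] F [-0.2  0.9 -1.5] w 87.9
 tilt 12.58 az 12.74 | y az -69.16 elev 1.80 x [ 0.212  0.048 -0.976]
```

View pics/q_wrist.png

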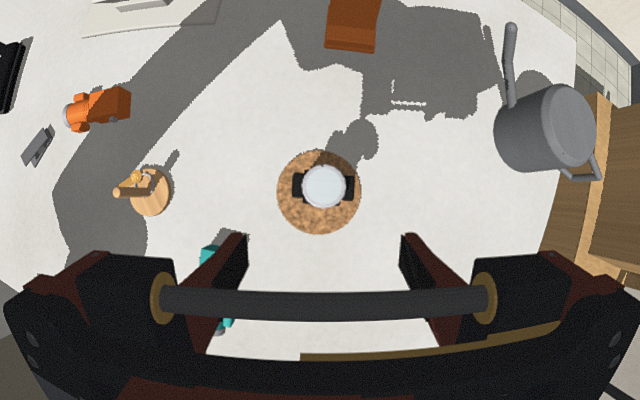

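View pics/q_sz.png

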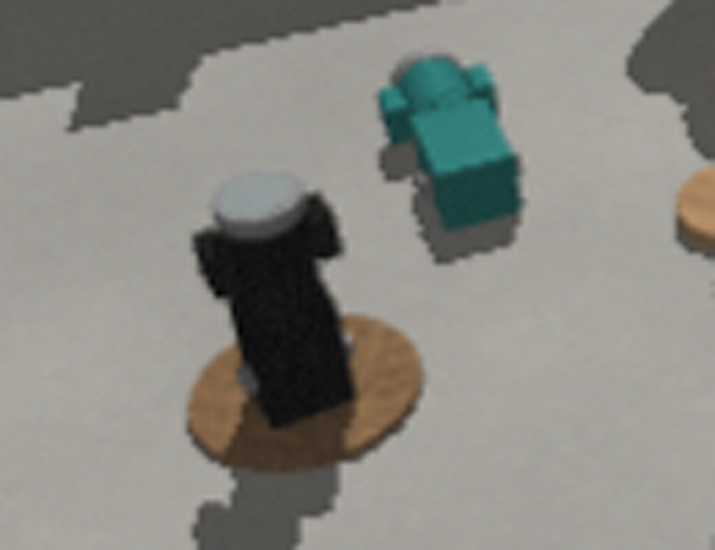

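View pics/q_top.png

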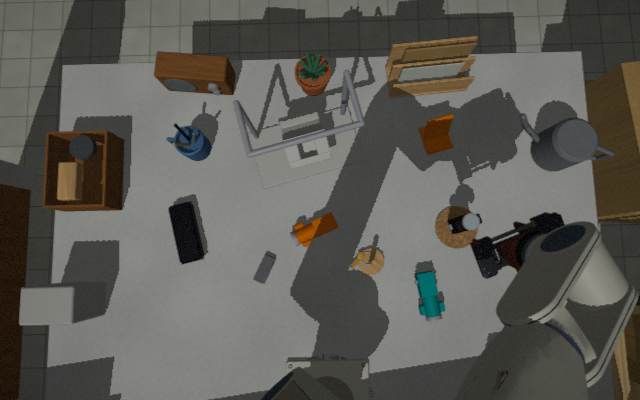

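Run:
```python
from torch import *
np.set_printoptions(precision=1,suppress=True)
w=wray((323.3,186.8));s=ray('scene',(140+260/5.5,190+201/5.5))
L,g=mid(*w,*s);print(L,g)
print('scene@131',onz('scene',(140+260/5.5,190+201/5.5),131))
o,d=w;print('wrist@131',o+d*(131-o[2])/d[2])
def wz(p,z):
    o,d=wray(p);return o+d*(z-o[2])/d[2]
print('mat via wrist',wz((319,192),6))
# foot bottom edge corners (scene) at z=6
for p in((275,427),(355,398)):print('foot corner',onz('scene',(140+p[0]/5.5,190+p[1]/5.5),6))
print('mat',onz('top',(456.04,226.72),6)); print(ctrl.get_obs()['t'])
for P in ([454.5,-362,6],[454.5,-362,131]): print(proj('scene',P))
```

```text
[ 458.3 -362.4  126.2] 2.0894798709867466
scene@131 [ 465.1 -360.6  131. ]
wrist@131 [ 458.3 -363.4  131. ]
mat via wrist [ 453. -363.    6.]
foot corner [ 480.5 -376.1    6. ]
foot corner [ 469.5 -337.1    6. ]
mat [ 453.1 -361.8    6. ]
21.6
[195.1 260.5]
[186.7 224.3]
```

```bash
python3 -c "
from workcell import ctrl
print(ctrl.close_job())"
```

```text
the job is handed in; nothing more can be done
None
```

I took the black torch out of its dock, stood it upright on the round cork mat, let go and handed the job in at about 21.6 s. `close_job` gave no verdict.

**How it went**
- **Grip:** The move commands cannot tilt the tool, so I got the lean by pushing the arm against its outer and inner reach limits. I then pinched both buttons with the tool tilted 23°, about 10° short of the torch's lean.
- **Drawing out:** I pulled the torch about 120 mm along its lean with no noticeable snag.
- **Setting down:** A half turn about the tool axis and a push at the inner reach limit brought it to about 2.8° from vertical before I set it down and opened the fingers.

**Last checks**
- **Place:** From the scene view, the foot centre is at about (456, −362) mm. The mat centre measures (453 to 457, −362) mm, so they agree to within about 3 mm.
- **Upright:** The lens sits 2 to 3 mm off the foot centre, about 1.5° of tilt, which is within my measuring error.
- **Release:** Both buttons are visibly sprung out, and the gripper has backed off about 175 mm.
- **Bystanders:** They all looked in place in the last top view, but I did not measure their positions.

**What disagreed or is uncertain**
- **Lens height:** Triangulation gave 126 mm where 131 mm is expected, with the two sight lines missing each other by 2 mm. I put this down to picking the lens centre by eye.
- **Grip width:** It read about 45.5 mm where 48 mm is given for both buttons fully in. I assumed the pads were compressing.
- **Joint limits:** The tilting pushes ran joint 3 right to its range limits. It read 0.086 rad against the listed 0.09, and 2.58 at the other end. I took the listed limits as rounded, but that is a risk in the judging.

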